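# Change over the spindle gauging fixture and start it

## Robot

A 6-joint arm with a two-finger parallel gripper is mounted at the origin on the work surface. World frame = base frame: x ahead of the robot, y to its left, z up, the work surface at z = 0. Lengths are in m, angles in degrees, forces in N, time in s.
With the tool pointing down it reaches from about 0.35 to 0.875 m from the base axis. Payload 4.2 kg.
Tool frame: the origin (TCP) lies on the mounting face of the last link; the fingertips stand 182 mm ahead of it and the grasp point (between the pads) lies 164 mm ahead of it (r.tcp_to_grasp is the distance from the TCP to the grasp point, in m); z points along the fingers, y is the line along which they close (so a half turn about z gives the same grasp; the last joint's range is limited). The gripper opens to 87 mm and grips with 3 to 60 N. Pads are 19 mm wide; open, the fingers measure 117 mm over their backs; the gripper's body (75 mm by 190 mm) begins 51 mm behind the grasp point.
Start: joints at [85.806, 22.042, 0.453, 0, -68.411, -14.817], TCP at [0.204, 0.591, 0.405] pointing down, gripper open.
Joint ranges: [-179.83, 179.83], [-69.29, 118.12], [-61.27, 80.66], [-181.25, 117.63], [-171.15, -9.14], [-177.46, 177.46]. Speed limits (degrees/s): [159.86, 159.86, 180, 180, 180, 180].

## Interface

Orientations are given as a 3x3 rotation matrix whose columns are the frame's x, y, z axes.
In Python, from station import sense, eyes, r gives the robot as it stands.
- The arm moves only by the tool jog_arm, never from a script. Its argument "increments" is a list of rows, each a list of 4 numbers: the shift along the tool's x, y, z normalised to -1 to 1, where 1 is 0.02 m, then the turn about the tool's z normalised to -1 to 1, where 1 is 0.08 rad. A call has 1 to 10 rows; each row shifts and turns the commanded pose from where the row before left it, along the tool's axes as they then stand; what a row does not reach is not made up. A row lasts 1/10 s, in which the tool goes at most 50 mm and 8.59 degrees, less where a joint would pass 70% of its speed; a pose out of reach is approached as far as the arm can. A call with a number of a shift or a turn outside -1 to 1 is refused whole. A call with a gripper value outside its range is refused whole. "grip" is the finger opening in mm, from 0 to 87, set as the call begins (left out, the last holds). The fingers move at their own pace and stop on an object; the grip force is fixed at half the most. Time passes only in rows, so rows that do not move let the fingers close. It gives the time, the measured TCP pose, the force, the opening and the grip force at its end, in the units of the state.
- sense(): the state, without advancing time (a new reading comes with each control period).
- eyes.capture(name): name is "scene" or "side" or "wrist"; returns the picture (480x640x3 uint8, blue, green, red); there is no depth.
- eyes.get_calibration(name): a dict with "camera_matrix" (3x3 intrinsics, pixels), "R" (3x3) and "t" (3): a world point X has camera coordinates R X + t; the wrist camera has in their place "T_tool_cam" (4x4, takes a point from camera to tool coordinates, whose origin is the TCP and whose axes are the flange's). Camera axes: x right, y down, z forward; pixel columns grow to the right and rows downward; lengths in m; the calibration is good to about 2 mm. The wrist camera is an equidistant fisheye: a pixel r from the principal point sees the ray r / f radians off the axis. A picture is of the moment at which its call begins: read the wrist's pose just before it. get_calibration takes no time and is no camera call.
- r.finish_job(): hands the job in; it is judged then, once.
Trained networks look in the newest picture that a camera, given by its name, has taken for a name from the list of things; names that differ only in an ending like _2 or _b are one class to them, and where a whole thing is asked for, a point or a joint stands for the part that bears it (a point fixed in the world has none). Each returns a list of dicts, best first, with "conf" (0 to 1); they miss things now and then, are a little off and sometimes report something else, mostly with a low value. They report only what shows in the picture. A call takes as long as a camera call. They do not tell look-alikes from the thing itself.
- eyes.spot_in(camera, name): "centre" ([x, y, z] in m, in world coordinates, good to about 4 mm: the middle of the surface that is visible of it).
- eyes.outline_of(camera, name): "mask" (480x640 bool, what is visible of it).
The state is a dict: "time_s": time; "joints": joint angles; "joint_velocities": joint speeds; "effort": joint torques, N m; "tcp_pos": TCP position; "ee_rot": TCP orientation; "wrist_force": force on the tool from outside, world axes, zero at the start; "moment": the same for the moment, N m; "gripper_width": opening from 0.0 (shut) to 1.0 (fully open); "gripper_force": force on a finger pad.
Only numpy, scipy, OpenCV 4.12 (cv2) and the standard library are available. Lean on these libraries where they do the work, as an engineer would, in place of code of your own. Each camera call takes 0.05 s, during which the arm holds its last target. There are 200 camera calls.

## Task

Change the gauging fixture over to the new lot: take every plain round rod out of it and put it in the blue crate, and rest every square-bodied spindle, each in a notch pair of its own, level across both rails with its square block between them (a spindle already seated belongs there). When the fixture is fully loaded with the spindles and clear of rods, press the start button fully down and let it go; leave the spindles seated, and do not disturb the reducers, screwdriver and tin.

Things in the scene. Friction and masses are not known exactly. Their poses are not given: they have to be found in the camera images.
- spindle_1: Steel spindle: a square middle block 50 long x 26 x 26 mm with a round journal, 14 mm diameter and 40 mm long, on each end (130 mm overall, about 0.36 kg). Origin at its centre, own x along its length. Lies flat on the bench at the start (origin 13 mm up). May be absent.
- spindle_2: Steel spindle: a square middle block 50 long x 26 x 26 mm with a round journal, 14 mm diameter and 40 mm long, on each end (130 mm overall, about 0.36 kg). Origin at its centre, own x along its length. Lies flat on the bench at the start (origin 13 mm up). May be absent.
- spindle_3: Steel spindle: a square middle block 50 long x 26 x 26 mm with a round journal, 14 mm diameter and 40 mm long, on each end (130 mm overall, about 0.36 kg). Origin at its centre, own x along its length. Lies flat on the bench at the start (origin 13 mm up). May be absent.
- spindle_4: Steel spindle: a square middle block 50 long x 26 x 26 mm with a round journal, 14 mm diameter and 40 mm long, on each end (130 mm overall, about 0.36 kg). Origin at its centre, own x along its length. Lies flat on the bench at the start (origin 13 mm up). May be absent.
- spindle_5: A spindle just like the others, but already resting in one of the fixture's notch pairs at the start.
- rod_1: Plain round steel rod, 14 mm diameter, 130 mm long, about 0.16 kg, left over in the fixture from the previous lot; rests in one of its notch pairs at the start. Origin at its centre, own x along its length. May be absent.
- rod_2: Plain round steel rod, 14 mm diameter, 130 mm long, about 0.16 kg, left over in the fixture from the previous lot; rests in one of its notch pairs at the start. Origin at its centre, own x along its length. May be absent.
- rod_3: Plain round steel rod, 14 mm diameter, 130 mm long, about 0.16 kg, left over in the fixture from the previous lot; rests in one of its notch pairs at the start. Origin at its centre, own x along its length. May be absent.
- fixture: Fixed gauging fixture: base plate 285 x 130 x 10 mm, two dark steel rails along x at y = -45 and 45 mm, 12 mm thick, tops 49 mm up. Each has five 90 degree V-notches 17 mm deep, 34 mm wide, at x = -112, -56, 0, 56, 112 mm. A shaft lies along y, one journal in each rail, the square block in the 78 mm gap between. Origin: centre of the underside.
- station_1 (a point): Notch pair 1 of the fixture (x = -112 mm in its frame): the point where the centre of a properly seated spindle or rod lies, midway between the rails, 42 mm above the bench. Axes as the fixture's.
- station_2 (a point): Notch pair 2 of the fixture (x = -56 mm in its frame): the point where the centre of a properly seated spindle or rod lies, midway between the rails, 42 mm above the bench. Axes as the fixture's.
- station_3 (a point): Notch pair 3 of the fixture (x = 0 mm in its frame): the point where the centre of a properly seated spindle or rod lies, midway between the rails, 42 mm above the bench. Axes as the fixture's.
- station_4 (a point): Notch pair 4 of the fixture (x = 56 mm in its frame): the point where the centre of a properly seated spindle or rod lies, midway between the rails, 42 mm above the bench. Axes as the fixture's.
- station_5 (a point): Notch pair 5 of the fixture (x = 112 mm in its frame): the point where the centre of a properly seated spindle or rod lies, midway between the rails, 42 mm above the bench. Axes as the fixture's.
- crate: Fixed open-topped blue plastic crate, outside 160 (x) x 200 (y) x 45 mm (height), walls and floor 5 mm. Origin: centre of the underside.
- console: Fixed grey control box 100 (x) x 130 (y) x 50 mm high with the start button on top. Origin: centre of the underside.
- start_top (a point): Centre of the top face of the round spring start button (32 mm diameter) on the console; it is pressed straight down, 6 mm of travel, about 5 N when fully down.
- start (a joint): Travel of the start button in m: 0 released, 0.006 fully down; it springs back.
- reducer_1: Bystander: a finished steel cone reducer standing upright, 72 mm wide, 58 mm high. Origin: centre of the underside. Loose.
- reducer_2: Bystander: a finished steel cone reducer standing upright, 72 mm wide, 58 mm high. Origin: centre of the underside. Loose.
- screwdriver: Bystander: a screwdriver lying on the bench beyond the fixture. Loose.
- tin: Bystander: an upright grey-white tin with a lid, 60 mm diameter, 90 mm high. Origin: centre of the underside. Loose.
Not all that is in view belongs to the job. Leave any brown or purple look-alike of the spindle_5 alone.

How it is judged:
By the outcome, as a careful person would: the job done as asked, in the order asked, and still so for the second after the job is handed in, with the robot touching nothing.
Of spindle_1, spindle_2, spindle_3, spindle_4 only 3 to 4 are there at a start; the rules pass over those that are not, and their reading is None.
Of rod_1, rod_2, rod_3 only 2 to 3 are there at a start; the rules pass over those that are not, and their reading is None.
At some moment in a run one of spindle_1, spindle_2, spindle_3, spindle_4 may be knocked a few centimetres aside while the robot is not near it.
Once in a run the grip may slacken for a moment while it holds something.
It also fails if it takes over 210 s, if anything falls off the work surface, if the arm or the gripper's body presses on something with over 40 N, if the wrist force passes 120 N, or if a joint passes its speed limit or range.

## Working session

There is one attempt and no reset: what is moved stays moved. The work goes in short steps, Python scripts to look and compute and a tool call to move; the robot and the scene stay as the last step left them, time stands still between calls to the robot, and variables do not carry over. Pictures are saved under pics/ and viewed, at most 14 in all, crops included, and the job is handed in when it is done.

Besides the shell and the picture viewer there is one more tool, called after "Emit:" as name(argument=value, ...), one argument or row to a line, values as JSON. jog_arm: Moves the arm, as the interface text tells. Its arguments: {"type":"object","properties":{"increments":{"type":"array"},"grip":{"type":"number"}},"required":["increments"]}

```bash
mkdir -p pics; ls; cat > h.py <<'E'
import numpy as np, cv2
from station import sense, eyes, r
def save(cam,fn):
    im=eyes.capture(cam); cv2.imwrite('pics/'+fn,im); return im
def proj(cam,X):
    c=eyes.get_calibration(cam); p=np.array(c['R'])@np.array(X)+np.array(c['t']); q=np.array(c['camera_matrix'])@p; return q[:2]/q[2]
def ray(cam,uv):
    c=eyes.get_calibration(cam);R=np.array(c['R']);t=np.array(c['t'])
    d=R.T@np.linalg.inv(np.array(c['camera_matrix']))@np.array([*uv,1.]);return -R.T@t,d
def onplane(cam,uv,z):
    o,d=ray(cam,uv);return o+d*(z-o[2])/d[2]
E
python3 - <<'E'
from h import *
s=sense();print(s['time_s'],s['tcp_pos'],np.round(s['ee_rot'],3).tolist(),r.tcp_to_grasp)
for c in('scene','side'):
    save(c,c+'0.png')
    k=eyes.get_calibration(c);print(c,np.round(k['camera_matrix'],1).tolist(),np.round(-np.array(k['R']).T@np.array(k['t']),3))
    for n in('spindle_1','rod_1','fixture','crate','console','start_top','tin','reducer_1','screwdriver'):
        print(n,[(np.round(d['centre'],3).tolist(),round(d['conf'],2),proj(c,d['centre']).astype(int).tolist()) for d in eyes.spot_in(c,n)])
E
```

```text
pics
0.0 [0.20350585 0.59072686 0.40367514] [[0.945, -0.326, -0.001], [-0.326, -0.945, -0.002], [0.0, 0.002, -1.0]] 0.1635
scene [[463.0, 0.0, 316.8], [0.0, 463.0, 243.3], [0.0, 0.0, 1.0]] [ 1.105 -0.004  0.908]
spindle_1 [([0.793, -0.335, 0.014], 0.92, [169, 341]), ([0.718, -0.48, 0.019], 0.91, [111, 300]), ([0.43, 0.35, 0.018], 0.89, [494, 221]), ([0.58, 0.365, 0.019], 0.88, [508, 278]), ([0.439, 0.238, 0.019], 0.87, [446, 220]), ([0.591, 0.239, 0.017], 0.76, [451, 277]), ([0.674, -0.02, 0.046], 0.61, [329, 295]), ([0.724, 0.246, 0.034], 0.6, [460, 332])]
rod_1 [([0.452, -0.019, 0.043], 0.92, [338, 210]), ([0.505, -0.016, 0.049], 0.86, [337, 227]), ([0.631, -0.289, 0.048], 0.6, [206, 265])]
fixture [([0.577, -0.018, 0.008], 0.79, [334, 264]), ([0.507, -0.015, 0.05], 0.56, [338, 228])]
crate [([0.437, -0.328, 0.004], 0.79, [212, 205])]
console [([0.631, -0.291, 0.048], 0.75, [205, 266]), ([0.579, -0.017, 0.012], 0.3, [334, 264])]
start_top [([0.62, -0.304, 0.071], 0.58, [198, 255])]
tin [([0.38, 0.122, 0.077], 0.89, [401, 182]), ([0.619, -0.307, 0.072], 0.53, [197, 254])]
reducer_1 
[... 481 characters left out ...]
], 0.54, [256, 207])]
rod_1 [([0.504, -0.028, 0.048], 0.71, [297, 240]), ([0.443, -0.031, 0.049], 0.64, [272, 244]), ([0.366, 0.102, 0.057], 0.44, [234, 219]), ([0.581, 0.232, 0.019], 0.4, [305, 199])]
fixture [([0.558, -0.066, 0.021], 0.77, [322, 255])]
crate [([0.448, -0.324, 0.005], 0.87, [299, 342])]
console [([0.606, -0.327, 0.052], 0.77, [378, 311]), ([0.503, -0.031, 0.047], 0.18, [297, 241])]
start_top [([0.612, -0.314, 0.074], 0.66, [379, 298]), ([0.556, -0.069, 0.021], 0.57, [321, 255])]
tin [([0.36, 0.103, 0.06], 0.83, [232, 218])]
reducer_1 [([0.706, 0.234, 0.028], 0.74, [346, 191]), ([0.74, -0.196, 0.032], 0.73, [414, 270])]
screwdriver [([0.764, -0.044, 0.02], 0.64, [398, 239])]
```

View pics/scene0.png

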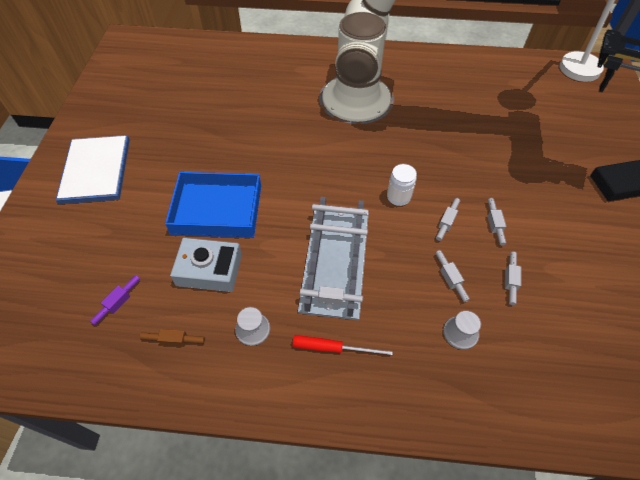

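View pics/side0.png

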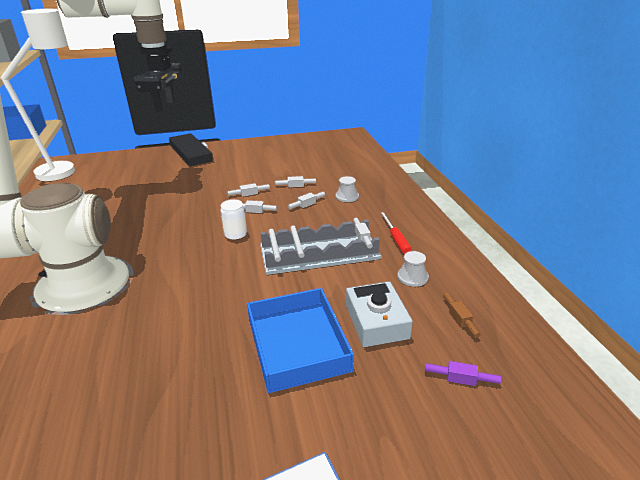

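The four steel spindles are at scene pixels (448,219), (496,222), (452,276) and (513,278). There are two rods in the fixture, at (340,211) and (338,228), and spindle_5 is seated at (331,295). The brown (172,338) and purple (115,300) pieces are look-alikes, so I leave them alone. Next I move over the spindles for a wrist view.

Emit:
jog_arm(
  increments=[
    [0.96,0.435,0,0],
    [0.96,0.435,0,0],
    [0.96,0.435,0,0],
    [0.96,0.435,0,0],
    [0.96,0.435,0,0],
    [0.96,0.435,0,0],
    [0.96,0.435,0,0],
    [0.96,0.435,0,0],
    [0.96,0.435,0,0],
    [0.96,0.435,0,0],
  ],
  grip=87,
)

```text
time_s: 2.0
tcp_pos: [0.3582, 0.444, 0.405]
ee_rot: [[0.945, -0.327, 0.0], [-0.327, -0.945, 0.0], [0.0, -0.0, -1.0]]
wrist_force: [0.1, -0.4, 0.2]
gripper_width: 0.998
gripper_force: 0.0
```

Emit:
jog_arm(
  increments=[
    [0.96,0.435,0,0],
    [0.96,0.435,0,0],
    [0.96,0.435,0,0],
    [0.96,0.435,0,0],
    [0.96,0.435,0,0],
    [0.96,0.435,0,0],
    [0.96,0.435,0,0],
    [0.96,0.435,0,0],
    [0.96,0.435,0,0],
    [0.96,0.435,0,0],
  ],
)

```text
time_s: 3.0
tcp_pos: [0.5108, 0.2989, 0.4051]
ee_rot: [[0.945, -0.327, 0.0], [-0.327, -0.945, 0.0], [0.0, -0.0, -1.0]]
wrist_force: [1.0, -0.1, -0.0]
gripper_width: 1.0
gripper_force: 0.0
```

```bash
cat >> h.py <<'E'
def wcap(fn=None):
    s=sense(); im=eyes.capture('wrist')
    if fn: cv2.imwrite('pics/'+fn,im)
    return s,im
def wray(s,uv):
    k=eyes.get_calibration('wrist');K=np.array(k['camera_matrix']);T=np.array(k['T_tool_cam'])
    v=np.array([(uv[0]-K[0,2])/K[0,0],(uv[1]-K[1,2])/K[1,1]]);th=np.hypot(*v)
    d=np.array([*(v/max(th,1e-9)*np.sin(th)),np.cos(th)])
    R=np.array(s['ee_rot']);return np.array(s['tcp_pos'])+R@T[:3,3],R@T[:3,:3]@d
def wplane(s,uv,z):
    o,d=wray(s,uv);return o+d*(z-o[2])/d[2]
def wproj(s,X):
    k=eyes.get_calibration('wrist');K=np.array(k['camera_matrix']);T=np.array(k['T_tool_cam']);R=np.array(s['ee_rot'])
    p=T[:3,:3].T@(R.T@(np.array(X)-s['tcp_pos'])-T[:3,3]);th=np.arctan2(np.hypot(p[0],p[1]),p[2]);v=p[:2]/np.hypot(p[0],p[1])*th
    return np.array([K[0,0]*v[0]+K[0,2],K[1,1]*v[1]+K[1,2]])
E
python3 - <<'E'
from h import *
s,im=wcap('w1.png');print(s['time_s'],s['tcp_pos'],s['wrist_force'],s['joints'])
k=eyes.get_calibration('wrist');print(np.round(k['camera_matrix'],1).tolist(),np.round(k['T_tool_cam'],3).tolist())
for n in('spindle_1','rod_1'):
    print(n,[(np.round(d['centre'],3).tolist(),round(d['conf'],2),wproj(s,d['centre']).astype(int).tolist()) for d in eyes.spot_in('wrist',n)])
ms=eyes.outline_of('wrist','spindle_1')
for d in ms:
    m=d['mask'];print(round(d['conf'],2),m.sum(),[int(x.mean()) for x in np.nonzero(m)][::-1])
E
```

```text
3.0 [0.51082252 0.29892153 0.40507728] [ 0.99479553 -0.10428825 -0.02164076] [ 4.59998900e+01  1.88035324e+01 -4.37490548e+00  2.77747693e-03
 -6.68050101e+01  2.49099928e+01]
[[371.6, 0.0, 308.9], [0.0, 371.6, 242.5], [0.0, 0.0, 1.0]] [[0.001, -0.97, -0.243, 0.066], [1.0, 0.001, 0.0, -0.0], [0.0, -0.243, 0.97, 0.02], [0.0, 0.0, 0.0, 1.0]]
spindle_1 [([0.449, 0.354, 0.024], 0.88, [279, 290]), ([0.662, -0.003, 0.048], 0.84, [532, 3]), ([0.58, 0.242, 0.018], 0.83, [341, 133]), ([0.442, 0.237, 0.027], 0.74, [388, 262]), ([0.573, 0.371, 0.027], 0.74, [219, 184]), ([0.383, 0.143, 0.016], 0.47, [475, 279])]
rod_1 [([0.453, -0.008, 0.045], 0.71, [583, 186]), ([0.508, -0.003, 0.048], 0.56, [573, 139])]
0.96 2558 [341, 130]
0.77 1043 [283, 299]
0.74 2331 [219, 181]
0.59 1826 [387, 261]
0.55 608 [531, 3]
0.38 498 [477, 280]
```

View pics/w1.png

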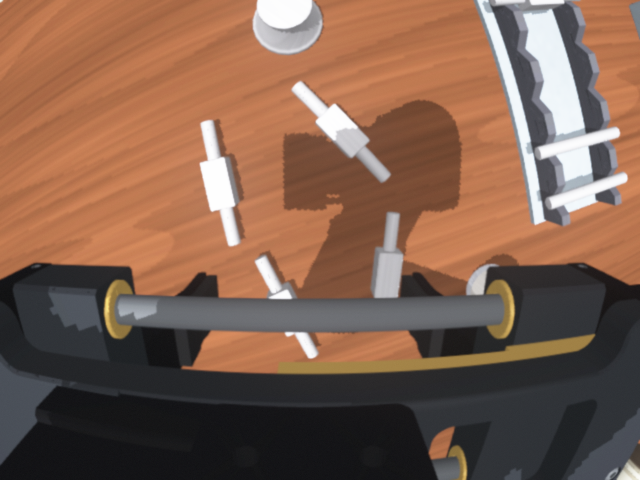

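The wrist view shows the four steel spindles at (219,181), (342,130), (388,270) and (285,305), with two rods in the near notches at (588,190) and (578,143). Next I look over the fixture with the tool turned 90°.

Emit:
jog_arm(
  increments=[
    [0,0,0,1],
    [0,0,0,1],
    [0,0,0,1],
    [0,0,0,1],
    [0,0,0,1],
    [0,0,0,1],
    [0,0,0,1],
    [0,0,0,1],
    [0,0,0,1],
    [0,0,0,1],
  ],
)

```text
time_s: 4.2
tcp_pos: [0.5093, 0.3015, 0.4049]
ee_rot: [[0.423, -0.906, -0.0], [-0.906, -0.423, 0.0], [-0.0, -0.0, -1.0]]
wrist_force: [0.2, -0.5, 0.4]
gripper_width: 1.001
gripper_force: 0.0
```

Emit:
jog_arm(
  increments=[
    [0,0,0,1],
    [0,0,0,1],
    [0,0,0,1],
    [0,0,0,1],
    [0,0,0,1],
    [0,0,0,0.47],
  ],
)

```text
time_s: 4.8
tcp_pos: [0.5093, 0.3015, 0.4049]
ee_rot: [[0.0, -1.0, -0.0], [-1.0, -0.0, 0.0], [-0.0, 0.0, -1.0]]
wrist_force: [0.5, -0.0, -1.0]
gripper_width: 0.998
gripper_force: 0.0
```

Emit:
jog_arm(
  increments=[
    [0.96,-0.19,0,0],
    [0.96,-0.19,0,0],
    [0.96,-0.19,0,0],
    [0.96,-0.19,0,0],
    [0.96,-0.19,0,0],
    [0.96,-0.19,0,0],
    [0.96,-0.19,0,0],
  ],
)

```text
time_s: 5.5
tcp_pos: [0.5365, 0.1647, 0.405]
ee_rot: [[0.001, -1.0, 0.0], [-1.0, -0.001, 0.0], [-0.0, -0.0, -1.0]]
wrist_force: [-0.3, -0.2, 0.1]
gripper_width: 0.995
gripper_force: 0.0
```

Emit:
jog_arm(
  increments=[
    [0.96,-0.19,0,0],
    [0.96,-0.19,0,0],
    [0.96,-0.19,0,0],
    [0.96,-0.19,0,0],
    [0.96,-0.19,0,0],
    [0.96,-0.19,0,0],
    [0.96,-0.19,0,0],
    [0,0,0,0],
    [0,0,0,0],
  ],
)

```text
time_s: 6.4
tcp_pos: [0.5631, 0.0314, 0.4049]
ee_rot: [[-0.0, -1.0, -0.0], [-1.0, 0.0, 0.0], [-0.0, 0.0, -1.0]]
wrist_force: [0.7, 0.2, -0.2]
gripper_width: 1.0
gripper_force: 0.0
```

```bash
python3 - <<'E'
from h import *
s,im=wcap('w2.png');print(s['time_s'],s['tcp_pos'],np.round(s['ee_rot'],3).tolist(),s['joints'])
for n in('spindle_1','rod_1','fixture','crate','start_top'):
    print(n,[(np.round(d['centre'],3).tolist(),round(d['conf'],2),wproj(s,d['centre']).astype(int).tolist()) for d in eyes.spot_in('wrist',n)])
for d in eyes.outline_of('wrist','rod_1'):
    ys,xs=np.nonzero(d['mask'])
    P=np.array([wplane(s,(x,y),.045)[:2] for x,y in zip(xs,ys)],np.float32)
    print('rod',round(d['conf'],2),len(xs),cv2.minAreaRect(P))
E
```

```text
6.4 [0.56309782 0.03144484 0.40485856] [[-0.0, -1.0, -0.0], [-1.0, 0.0, 0.0], [-0.0, 0.0, -1.0]] [ 1.96544711e+01  1.61067650e+01 -8.28374608e+00 -8.36596789e-03
 -6.56084098e+01 -1.96527943e+01]
spindle_1 [([0.379, 0.342, 0.018], 0.44, [439, 439])]
rod_1 [([0.509, -0.016, 0.048], 0.69, [368, 172]), ([0.449, -0.017, 0.047], 0.66, [430, 172]), ([0.67, -0.021, 0.054], 0.62, [191, 168])]
fixture [([0.569, -0.021, 0.012], 0.87, [303, 164])]
crate [([0.736, -0.165, 0.035], 0.16, [139, 33])]
start_top [([0.562, -0.022, 0.013], 0.51, [309, 163])]
rod 0.9 1845 ((0.44776204228401184, -0.018318459391593933), (0.12994970381259918, 0.014804047532379627), 88.44203186035156)Traceback (most recent call last):
  File "<stdin>", line 7, in <module>
  File "h.py", line 22, in wplane
    o,d=wray(s,uv);return o+d*(z-o[2])/d[2]
        ~~~~^^^^^^
  File "h.py", line 17, in wray
    k=eyes.get_calibration('wrist');K=np.array(k['camera_matrix']);T=np.array(k['T_tool_cam'])
ValueError: time passes only in moves, steps and waits
```

View pics/w2.png

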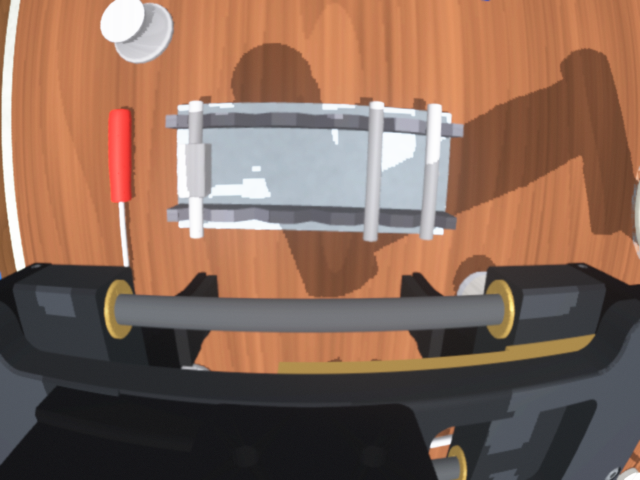

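The view shows rods at (432,170) and (373,170), and spindle_5 at (195,170) with its block between the rails. Stations 3 and 4 are empty.

```bash
cat >> h.py <<'E'
_k=eyes.get_calibration('wrist');_K=np.array(_k['camera_matrix']);_T=np.array(_k['T_tool_cam'])
def wplanes(s,UV,z):
    v=(np.asarray(UV,float)-_K[:2,2])/np.diag(_K)[:2];th=np.linalg.norm(v,axis=1,keepdims=True)
    d=np.hstack([v/th*np.sin(th),np.cos(th)])@(np.array(s['ee_rot'])@_T[:3,:3]).T
    o=np.array(s['tcp_pos'])+np.array(s['ee_rot'])@_T[:3,3]
    return (o+d*((z-o[2])/d[:,2])[:,None])[:,:2]
def fit(s,m,z):
    ys,xs=np.nonzero(m);P=wplanes(s,np.c_[xs,ys],z).astype(np.float32)
    (c,wh,a)=cv2.minAreaRect(P)
    if wh[0]<wh[1]: a+=90;wh=wh[::-1]
    a=(a+90)%180-90
    return np.round(c,4).tolist(),np.round(wh,3).tolist(),round(a,1),len(xs)
def objs(s,n,z):
    return [(round(d['conf'],2),)+fit(s,d['mask'],z) for d in eyes.outline_of('wrist',n) if d['mask'].sum()>50]
def rel(s,p,yaw=None):
    "moves in jog units, tool axes, for grasp point p (world), in rows of 20 mm"
    g=np.array(p)-np.array(s['tcp_pos'])-np.array([0,0,-r.tcp_to_grasp])
    R=np.array(s['ee_rot']);a=np.degrees(np.arctan2(R[1,0],R[0,0]))
    t=0
    if yaw is not None:
        t=-((yaw-a+90)%180-90)   # turn about tool z (down)
        c,sn=np.cos(np.radians(yaw if abs((yaw-a+180)%360-180)<=90 else yaw+180)),np.sin(np.radians(yaw if abs((yaw-a+180)%360-180)<=90 else yaw+180))
        R=np.array([[c,sn,0],[sn,-c,0],[0,0,-1]])
    return 'turn rows %.2f (deg %.1f, j6 %.0f) then xyz rows %s'%(np.radians(t)/.08,t,s['joints'][5],np.round(R.T@g/.02,2).tolist())
E
python3 - <<'E'
from h import *
s,im=wcap()
print(objs(s,'rod_1',.042));print(objs(s,'spindle_5',.042))
print('ends',np.round(wplanes(s,[(434,105),(428,238),(376,102),(371,240),(196,101),(196,237)],.042),4).tolist())
print('block5',np.round(wplanes(s,[(188,145),(204,145),(187,195),(204,195)],.055),4).tolist())
print('rails',np.round(wplanes(s,[(310,119),(310,130),(310,208),(310,217)],.032),4).tolist())
# scene cam: rod axis ends, notch heights by triangulation with the rod centre in scene & side
def tri(p1,p2):
    (o1,d1),(o2,d2)=ray('scene',p1),ray('side',p2)
    A=np.c_[d1,-d2];t=np.linalg.lstsq(A,o2-o1,rcond=None)[0];return np.round((o1+d1*t[0]+o2+d2*t[1])/2,4)
ms={c:[(d['conf'],np.mean(np.nonzero(d['mask']),axis=1)[::-1]) for d in eyes.outline_of(c,'rod_1')] for c in('scene','side')}
for c in ms: print(c,[(round(a,2),b.round(1).tolist()) for a,b in ms[c]])
for i in ms['scene'][:2]:
    for j in ms['side'][:2]: print(tri(i[1],j[1]))
E
```

```text
[(0.89, [0.4469, -0.0179], [0.131, 0.015], 88.3, 1918), (0.71, [0.5032, -0.0157], [0.133, 0.016], 88.2, 2115)]
[(0.96, [0.6714, -0.0194], [0.132, 0.033], 88.0, 2938), (0.51, [0.3886, 0.3198], [0.026, 0.018], 1.4, 152)]
ends [[0.4456, -0.0808], [0.4463, 0.0485], [0.5021, -0.0799], [0.5038, 0.0508], [0.6697, -0.0831], [0.6739, 0.0482]]
block5 [[0.6737, -0.0409], [0.6583, -0.0402], [0.6763, 0.0052], [0.6596, 0.0056]]
rails [[0.5627, -0.0633], [0.5627, -0.0528], [0.5624, 0.0218], [0.5624, 0.0306]]
scene [(0.67, [338.8, 229.1]), (0.53, [339.5, 209.4])]
side [(0.64, [297.4, 242.7]), (0.5, [274.4, 245.0])]
[ 0.5037 -0.0157  0.037 ]
[ 0.4652 -0.0066  0.0166]
[ 0.4867 -0.0267  0.0606]
[ 0.4478 -0.0173  0.0398]
```

```bash
python3 - <<'E'
from h import *
s=sense()
print(rel(s,(.4472,-.0165,.042),88.2))
E
```

```text
turn rows 0.41 (deg 1.9, j6 -20) then xyz rows [2.65, 5.74, 9.96]
```

Emit:
jog_arm(
  increments=[
    [0,0,0,0.41],
    [0.44,0.957,0,0],
    [0.44,0.957,0,0],
    [0.44,0.957,0,0],
    [0.44,0.957,0,0],
    [0.44,0.957,0,0],
    [0.45,0.957,0,0],
  ],
  grip=44,
)

```text
time_s: 7.7
tcp_pos: [0.4462, -0.0171, 0.4048]
ee_rot: [[-0.031, -1.0, 0.0], [-1.0, 0.031, 0.0], [-0.0, -0.0, -1.0]]
wrist_force: [-0.8, -0.2, -0.6]
gripper_width: 0.524
gripper_force: 0.0
```

Emit:
jog_arm(
  increments=[
    [0,0,1,0],
    [0,0,1,0],
    [0,0,1,0],
    [0,0,1,0],
    [0,0,1,0],
    [0,0,1,0],
    [0,0,1,0],
    [0,0,0,0],
    [0,0,0,0],
  ],
)

```text
time_s: 8.6
tcp_pos: [0.4474, -0.0167, 0.2651]
ee_rot: [[-0.031, -1.0, 0.0], [-1.0, 0.031, -0.0], [0.0, -0.0, -1.0]]
wrist_force: [0.3, 0.2, 0.5]
gripper_width: 0.505
gripper_force: 0.0
```

```bash
python3 - <<'E'
from h import *
s,im=wcap('w3.png')
print(rel(s,(.4472,-.0165,.042)),s['gripper_width'],objs(s,'rod_1',.042))
E
```

```text
turn rows 0.00 (deg 0.0, j6 -21) then xyz rows [-0.01, 0.01, 2.98] 0.5047483363775144 [(0.78, [0.5024, -0.0407], [0.08, 0.015], 89.4, 3084), (0.64, [0.447, -0.0179], [0.129, 0.014], 88.5, 4179)]
```

View pics/w3.png

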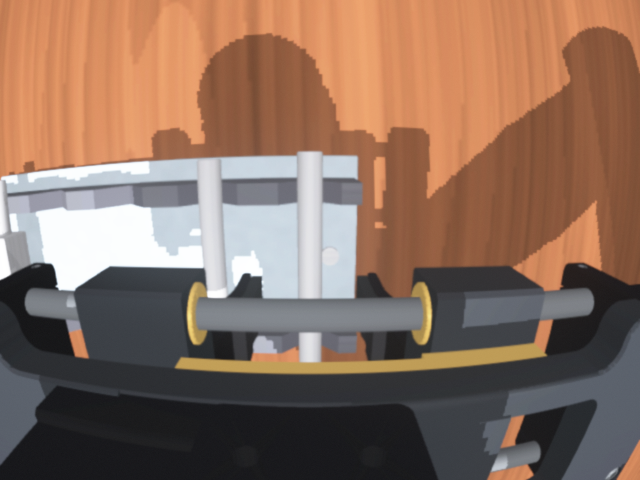

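The rod is centred between the open fingers, at (310,250). I descend, grip and lift.

Emit:
jog_arm(
  increments=[
    [0,0,0.75,0],
    [0,0,0.75,0],
    [0,0,0.75,0],
    [0,0,0.73,0],
    [0,0,0,0],
  ],
)

```text
time_s: 9.2
tcp_pos: [0.4469, -0.0168, 0.2048]
ee_rot: [[-0.032, -1.0, -0.002], [-1.0, 0.032, -0.0], [0.0, 0.002, -1.0]]
wrist_force: [-0.3, 0.2, 0.2]
gripper_width: 0.504
gripper_force: 0.0
```

Emit:
jog_arm(
  increments=[
    [0,0,0,0],
    [0,0,0,0],
    [0,0,0,0],
    [0,0,0,0],
    [0,0,0,0],
    [0,0,0,0],
  ],
  grip=4,
)

```text
time_s: 9.8
tcp_pos: [0.4471, -0.0167, 0.2055]
ee_rot: [[-0.031, -1.0, 0.0], [-1.0, 0.031, 0.0], [-0.0, -0.0, -1.0]]
wrist_force: [-1.4, 0.8, 3.5]
gripper_width: 0.155
gripper_force: 30.0
```

Emit:
jog_arm(
  increments=[
    [0,0,-0.5,0],
    [0,0,-1,0],
    [0,0,-1,0],
    [0,0,-1,0],
    [0,0,-0.5,0],
    [0,0,0,0],
  ],
)

```text
time_s: 10.4
tcp_pos: [0.4473, -0.0167, 0.2865]
ee_rot: [[-0.031, -1.0, 0.003], [-1.0, 0.031, 0.001], [-0.001, -0.003, -1.0]]
wrist_force: [0.6, -0.5, -0.8]
gripper_width: 0.149
gripper_force: 30.0
```

```bash
python3 - <<'E'
from h import *
s=sense()
print(rel(s,(.41,-.325,.03)),s['gripper_width'],s['gripper_force'],s['joints'])
for c in('scene','side'):
    for d in eyes.outline_of(c,'crate')[:1]:
        ys,xs=np.nonzero(d['mask']);h=cv2.approxPolyDP(cv2.convexHull(np.c_[xs,ys].astype(np.int32)),4,True)[:,0]
        print(c,h.tolist(),[np.round(onplane(c,p,.045)[:2],3).tolist() for p in h])
E
```

```text
turn rows 0.00 (deg 0.0, j6 -21) then xyz rows [15.47, 1.39, 4.63] 0.14850138669909277 29.998615980148315 [ 1.87753646e+01  1.25199381e+01 -3.30671531e+01  5.72530002e-03
 -4.42163114e+01 -2.05756256e+01]
scene [[258, 174], [252, 237], [169, 234], [165, 220], [179, 172]] [[0.36, -0.224], [0.546, -0.206], [0.556, -0.393], [0.519, -0.413], [0.373, -0.419]]
side [[352, 371], [268, 392], [247, 304], [321, 288], [352, 351]] [[0.515, -0.452], [0.37, -0.459], [0.36, -0.229], [0.518, -0.218], [0.528, -0.407]]
```

Emit:
jog_arm(
  increments=[
    [0.957,0.055,0,0],
    [0.957,0.055,0,0],
    [0.957,0.055,0,0],
    [0.957,0.055,0,0],
    [0.957,0.055,0,0],
    [0.957,0.055,0,0],
    [0.957,0.055,0,0],
    [0.957,0.055,0,0],
  ],
)

```text
time_s: 11.3
tcp_pos: [0.4329, -0.1703, 0.2837]
ee_rot: [[-0.032, -0.999, -0.003], [-0.999, 0.032, 0.0], [-0.0, 0.003, -1.0]]
wrist_force: [0.0, 0.6, -1.2]
gripper_width: 0.152
gripper_force: 30.0
```

Emit:
jog_arm(
  increments=[
    [0.957,0.055,0,0],
    [0.957,0.055,0,0],
    [0.957,0.055,0,0],
    [0.957,0.055,0,0],
    [0.957,0.055,0,0],
    [0.957,0.055,0,0],
    [0.957,0.055,0,0],
    [0.957,0.055,0,0],
    [0,0,0,0],
  ],
)

```text
time_s: 12.2
tcp_pos: [0.4195, -0.3237, 0.2834]
ee_rot: [[-0.034, -0.999, -0.003], [-0.999, 0.034, 0.001], [-0.001, 0.003, -1.0]]
wrist_force: [0.4, 0.9, -1.5]
gripper_width: 0.151
gripper_force: 30.0
```

Emit:
jog_arm(
  increments=[
    [0,0,0.95,0],
    [0,0,0.95,0],
    [0,0,0.95,0],
    [0,0,0.9,0],
    [0,0,0.5,0],
    [0,0,0.35,0],
    [0,0,0,0],
    [0,0,0,0],
  ],
)

```text
time_s: 13.0
tcp_pos: [0.4201, -0.3223, 0.1935]
ee_rot: [[-0.031, -1.0, 0.001], [-1.0, 0.031, -0.0], [0.0, -0.001, -1.0]]
wrist_force: [0.5, -0.8, -1.6]
gripper_width: 0.146
gripper_force: 30.0
```

Emit:
jog_arm(
  increments=[
    [0,0,0,0],
    [0,0,0,0],
    [0,0,0,0],
    [0,0,-0.5,0],
    [0,0,-1,0],
    [0,0,-1,0],
    [0,0,-1,0],
    [0,0,-1,0],
    [0,0,-1,0],
    [0,0,0,0],
  ],
  grip=26,
)

```text
time_s: 14.0
tcp_pos: [0.4206, -0.3227, 0.307]
ee_rot: [[-0.031, -1.0, 0.007], [-1.0, 0.031, -0.003], [0.003, -0.007, -1.0]]
wrist_force: [0.5, 0.9, 1.4]
gripper_width: 0.3
gripper_force: 0.0
```

```bash
python3 - <<'E'
from h import *
s,im=wcap('w4.png')
print(rel(s,(.5034,-.0157,.122),88.2),s['gripper_width'],s['gripper_force'])
for n in ('rod_1','console'): print(n,[(np.round(d['centre'],3).tolist(),round(d['conf'],2)) for d in eyes.spot_in('wrist',n)])
E
```

```text
turn rows 0.01 (deg 0.0, j6 18) then xyz rows [-15.47, -3.66, 1.08] 0.29973699913963286 0.0
rod_1 [([0.419, -0.343, 0.02], 0.83)]
console [([0.594, -0.33, 0.046], 0.91), ([0.604, -0.311, 0.068], 0.19)]
```

View pics/w4.png

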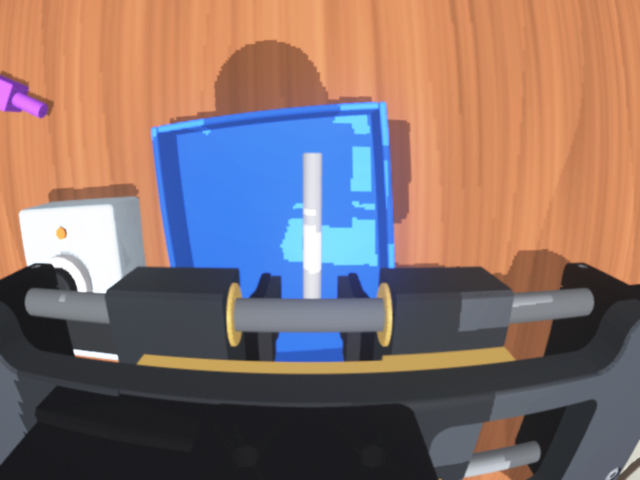

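Rod 1 lies in the crate at (313,225). Now rod 2.

Emit:
jog_arm(
  increments=[
    [-0.967,-0.229,0,0],
    [-0.967,-0.229,0,0],
    [-0.967,-0.229,0,0],
    [-0.967,-0.229,0,0],
    [-0.967,-0.229,0,0],
    [-0.967,-0.229,0,0],
    [-0.967,-0.229,0,0],
    [-0.967,-0.229,0,0],
  ],
  grip=44,
)

```text
time_s: 14.95
tcp_pos: [0.4611, -0.168, 0.302]
ee_rot: [[-0.032, -0.999, -0.003], [-1.0, 0.032, 0.0], [-0.0, 0.003, -1.0]]
wrist_force: [0.8, 0.1, -0.4]
gripper_width: 0.503
gripper_force: 0.0
```

Emit:
jog_arm(
  increments=[
    [-0.967,-0.229,0,0],
    [-0.967,-0.229,0,0],
    [-0.967,-0.229,0,0],
    [-0.967,-0.229,0,0],
    [-0.967,-0.229,0,0],
    [-0.967,-0.229,0,0],
    [-0.967,-0.229,0,0],
    [-0.967,-0.229,0,0],
    [0,0,0,0],
    [0,0,0,0],
  ],
)

```text
time_s: 15.95
tcp_pos: [0.5025, -0.0152, 0.3022]
ee_rot: [[-0.031, -1.0, -0.002], [-1.0, 0.031, -0.001], [0.001, 0.002, -1.0]]
wrist_force: [0.4, -0.1, -0.3]
gripper_width: 0.506
gripper_force: 0.0
```

```bash
python3 - <<'E'
from h import *
s,im=wcap()
print(rel(s,(.5034,-.0157,.042)),s['gripper_width'],objs(s,'rod_1',.042))
E
```

```text
turn rows 0.00 (deg 0.0, j6 -19) then xyz rows [0.02, -0.06, 4.84] 0.5059277877386932 [(0.83, [0.503, -0.0147], [0.133, 0.015], 88.0, 3322)]
```

Emit:
jog_arm(
  increments=[
    [0,-0.05,0.9,0],
    [0,0,0.9,0],
    [0,0,0.9,0],
    [0,0,0.9,0],
    [0,0,0.75,0],
    [0,0,0.5,0],
    [0,0,0,0],
    [0,0,0,0],
  ],
)

```text
time_s: 16.85
tcp_pos: [0.504, -0.0156, 0.2064]
ee_rot: [[-0.032, -0.999, 0.0], [-0.999, 0.032, -0.0], [0.0, -0.0, -1.0]]
wrist_force: [-0.5, 0.3, -0.4]
gripper_width: 0.507
gripper_force: 0.0
```

Emit:
jog_arm(
  increments=[
    [0,0,0,0],
    [0,0,0,0],
    [0,0,0,0],
    [0,0,0,0],
    [0,0,0,0],
    [0,0,-0.5,0],
    [0,0,-1,0],
    [0,0,-1,0],
    [0,0,-1,0],
    [0,0,-0.5,0],
  ],
  grip=4,
)

```text
time_s: 17.85
tcp_pos: [0.5041, -0.0153, 0.2883]
ee_rot: [[-0.031, -1.0, 0.003], [-1.0, 0.031, 0.001], [-0.001, -0.003, -1.0]]
wrist_force: [0.9, 0.1, -1.7]
gripper_width: 0.15
gripper_force: 30.0
```

Emit:
jog_arm(
  increments=[
    [0.96,0.068,0,0],
    [0.96,0.068,0,0],
    [0.96,0.068,0,0],
    [0.96,0.068,0,0],
    [0.96,0.068,0,0],
    [0.96,0.068,0,0],
    [0.96,0.068,0,0],
    [0.96,0.068,0,0],
  ],
)

```text
time_s: 18.65
tcp_pos: [0.4877, -0.1693, 0.2859]
ee_rot: [[-0.032, -1.0, -0.001], [-1.0, 0.032, 0.0], [-0.0, 0.001, -1.0]]
wrist_force: [-0.8, -0.6, -1.3]
gripper_width: 0.151
gripper_force: 30.0
```

Emit:
jog_arm(
  increments=[
    [0.96,0.068,0,0],
    [0.96,0.068,0,0],
    [0.96,0.068,0,0],
    [0.96,0.068,0,0],
    [0.96,0.068,0,0],
    [0.96,0.068,0,0],
    [0.96,0.068,0,0],
    [0.96,0.068,0,0],
    [0,0,0,0],
    [0,0,0,0],
  ],
)

```text
time_s: 19.65
tcp_pos: [0.4721, -0.3218, 0.2857]
ee_rot: [[-0.032, -0.999, -0.001], [-0.999, 0.032, 0.001], [-0.001, 0.001, -1.0]]
wrist_force: [-0.2, 0.5, -1.7]
gripper_width: 0.149
gripper_force: 30.0
```

```bash
python3 - <<'E'
from h import *
s,im=wcap()
print(rel(s,(.472,-.322,.03)),s['gripper_width'],s['gripper_force'],objs(s,'rod_1',.015))
E
```

```text
turn rows 0.00 (deg 0.0, j6 16) then xyz rows [0.01, -0.0, 4.61] 0.14923535023113443 29.995178282260895 [(0.95, [0.4721, -0.3078], [0.159, 0.026], 88.1, 6077)]
```

Emit:
jog_arm(
  increments=[
    [0,0,0.95,0],
    [0,0,0.95,0],
    [0,0,0.95,0],
    [0,0,0.9,0],
    [0,0,0.5,0],
    [0,0,0.35,0],
    [0,0,0,0],
    [0,0,0,0],
  ],
)

```text
time_s: 20.55
tcp_pos: [0.4728, -0.3217, 0.1948]
ee_rot: [[-0.031, -1.0, 0.001], [-1.0, 0.031, -0.001], [0.001, -0.001, -1.0]]
wrist_force: [-0.5, 0.1, -1.7]
gripper_width: 0.151
gripper_force: 30.0
```

Emit:
jog_arm(
  increments=[
    [0,0,0,0],
    [0,0,0,0],
    [0,0,0,0],
    [0,0,-0.5,0],
    [0,0,-1,0],
    [0,0,-1,0],
    [0,0,-1,0],
    [0,0,-1,0],
    [0,0,-1,0],
    [0,0,0,0],
  ],
  grip=25,
)

```text
time_s: 21.55
tcp_pos: [0.4732, -0.3222, 0.3083]
ee_rot: [[-0.031, -1.0, 0.007], [-1.0, 0.031, -0.003], [0.003, -0.007, -1.0]]
wrist_force: [0.5, 1.2, -0.2]
gripper_width: 0.29
gripper_force: 0.0
```

Emit:
jog_arm(
  increments=[
    [-0.978,-0.023,-0.5,0],
    [-0.978,-0.023,-0.5,0],
    [-0.978,-0.023,-0.5,0],
    [-0.978,-0.023,-0.5,0],
    [-0.978,-0.023,-0.5,0],
    [-0.978,-0.023,-0.5,0],
    [-0.978,-0.023,-0.5,0],
    [-0.978,-0.023,-0.5,0],
    [-0.978,-0.023,-0.5,0],
    [-0.978,-0.023,-0.5,0],
  ],
  grip=56,
)

```text
time_s: 22.55
tcp_pos: [0.4828, -0.1256, 0.4043]
ee_rot: [[-0.032, -1.0, -0.001], [-1.0, 0.032, 0.0], [-0.0, 0.001, -1.0]]
wrist_force: [-0.4, 0.2, 0.6]
gripper_width: 0.645
gripper_force: 0.0
```

Emit:
jog_arm(
  increments=[
    [-0.978,-0.023,0,0],
    [-0.978,-0.023,0,0],
    [-0.978,-0.023,0,0],
    [-0.978,-0.023,0,0],
    [-0.978,-0.023,0,0],
    [-0.978,-0.023,0,0],
    [-0.978,-0.023,0,0],
    [-0.978,-0.023,0,0],
    [-0.978,-0.023,0,0],
  ],
)

```text
time_s: 23.45
tcp_pos: [0.4925, 0.0501, 0.4039]
ee_rot: [[-0.032, -1.0, -0.001], [-1.0, 0.032, -0.0], [0.0, 0.001, -1.0]]
wrist_force: [-0.1, 0.2, 0.2]
gripper_width: 0.646
gripper_force: 0.0
```

Emit:
jog_arm(
  increments=[
    [-0.978,-0.023,0,0],
    [-0.978,-0.023,0,0],
    [-0.978,-0.023,0,0],
    [-0.978,-0.023,0,0],
    [-0.978,-0.023,0,0],
    [-0.978,-0.023,0,0],
    [-0.978,-0.023,0,0],
    [-0.978,-0.023,0,0],
    [-0.978,-0.023,0,0],
  ],
)

```text
time_s: 24.35
tcp_pos: [0.5025, 0.2266, 0.4041]
ee_rot: [[-0.032, -1.0, -0.0], [-1.0, 0.032, -0.0], [0.0, 0.0, -1.0]]
wrist_force: [-0.3, 0.1, 0.7]
gripper_width: 0.643
gripper_force: 0.0
```

Emit:
jog_arm(
  increments=[
    [-0.978,-0.023,0,0],
    [-0.978,-0.023,0,0],
    [-0.978,-0.023,0,0],
    [-0.978,-0.023,0,0],
    [-0.978,-0.023,0,0],
    [-0.978,-0.023,0,0],
    [-0.978,-0.023,0,0],
    [-0.978,-0.023,0,0],
    [0,0,0,0],
    [0,0,0,0],
  ],
)

```text
time_s: 25.35
tcp_pos: [0.511, 0.3822, 0.4037]
ee_rot: [[-0.031, -1.0, -0.001], [-1.0, 0.031, -0.001], [0.001, 0.001, -1.0]]
wrist_force: [0.4, -0.0, 0.2]
gripper_width: 0.644
gripper_force: 0.0
```

```bash
python3 - <<'E'
from h import *
s,im=wcap('w5.png')
print(s['tcp_pos'])
for o in objs(s,'spindle_1',.016): print(o)
eyes.capture('scene')
print([(np.round(d['centre'],3).tolist(),round(d['conf'],2)) for d in eyes.spot_in('scene','rod_1')])
E
```

```text
[0.51097916 0.38222512 0.40367121]
(0.93, [0.4271, 0.2409], [0.133, 0.034], -22.7, 2641)
(0.89, [0.5741, 0.3736], [0.131, 0.031], -7.0, 2509)
(0.81, [0.4229, 0.3548], [0.131, 0.029], 6.9, 2378)
(0.62, [0.5821, 0.2409], [0.13, 0.032], 26.5, 2446)
[([0.477, -0.32, 0.018], 0.68), ([0.581, 0.365, 0.019], 0.65)]
```

View pics/w5.png

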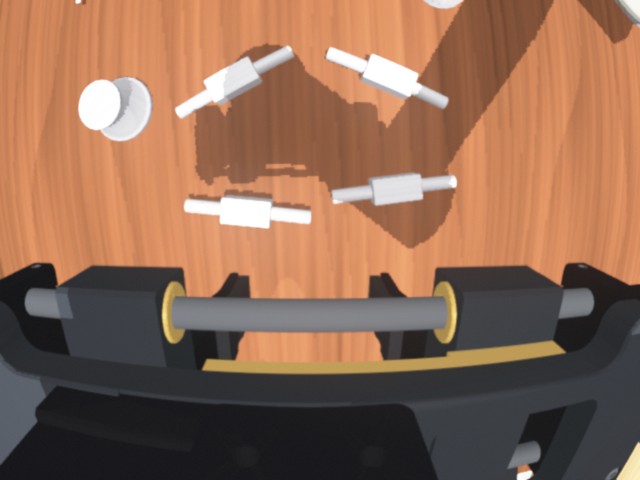

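The four silver spindles lie clear at (240,212), (395,188), (233,80) and (390,76). I take the near-left one at (240,212) first.

Emit:
jog_arm(
  increments=[
    [0,0,0.4,-1],
    [0,0,0.4,-1],
    [0,0,0.4,-1],
    [0,0,0.4,-1],
    [0,0,0.4,-1],
    [0,0,0.4,-1],
    [0,0,0.4,-1],
    [0,0,0.4,-1],
    [0,0,0.4,-1],
  ],
)

```text
time_s: 26.45
tcp_pos: [0.5112, 0.3809, 0.3322]
ee_rot: [[0.637, -0.771, 0.0], [-0.771, -0.637, 0.0], [-0.0, -0.0, -1.0]]
wrist_force: [-1.0, 0.2, -0.6]
gripper_width: 0.648
gripper_force: 0.0
```

Emit:
jog_arm(
  increments=[
    [0,0,0.4,-1],
    [0,0,0.4,-1],
    [0,0,0.4,-1],
    [0,0,0,-1],
    [0,0,0,-1],
    [0,0,0,-1],
    [0,0,0,-1],
    [0,0,0,-1],
    [0,0,0,-1],
    [0,0,0,-0.5],
  ],
)

```text
time_s: 27.45
tcp_pos: [0.5112, 0.3809, 0.3085]
ee_rot: [[0.993, -0.12, 0.0], [-0.12, -0.993, 0.0], [0.0, -0.0, -1.0]]
wrist_force: [0.2, -0.5, 0.3]
gripper_width: 0.646
gripper_force: 0.0
```

```bash
python3 - <<'E'
from h import *
s=sense()
print(s['tcp_pos'],rel(s,(.5741,.3736,.022),-7))
E
```

```text
[0.51121139 0.38092417 0.30854512] turn rows 0.02 (deg 0.1, j6 32) then xyz rows [3.17, -0.02, 6.15]
```

Emit:
jog_arm(
  increments=[
    [0.8,0,0,0],
    [0.8,0,0,0],
    [0.8,0,0,0],
    [0.77,-0.02,0,0],
    [0,0,0,0],
  ],
)

```text
time_s: 27.95
tcp_pos: [0.5755, 0.3732, 0.3081]
ee_rot: [[0.992, -0.124, 0.001], [-0.124, -0.992, 0.0], [0.001, -0.0, -1.0]]
wrist_force: [-1.3, -0.6, -0.6]
gripper_width: 0.643
gripper_force: 0.0
```

```bash
python3 - <<'E'
from h import *
s,im=wcap()
o=objs(s,'spindle_1',.016);print(o)
print(rel(s,(.5741,.3736,.022),-7))
E
```

```text
[(0.92, [0.4784, 0.3606], [0.027, 0.014], 6.2, 417), (0.85, [0.5869, 0.2428], [0.122, 0.034], 25.8, 3709), (0.74, [0.5842, 0.4053], [0.103, 0.029], -9.2, 3704)]
turn rows -0.03 (deg -0.1, j6 36) then xyz rows [-0.07, -0.01, 6.13]
```

```bash
python3 - <<'E'
from h import *
s,im=wcap('w6.png')
eyes.capture('scene');print([(np.round(d['centre'],3).tolist(),round(d['conf'],2)) for d in eyes.spot_in('scene','spindle_1')])
E
```

```text
[([0.672, -0.021, 0.046], 0.98), ([0.436, 0.236, 0.023], 0.96), ([0.574, 0.399, 0.021], 0.96), ([0.426, 0.351, 0.018], 0.8), ([0.592, 0.237, 0.018], 0.76), ([0.789, -0.333, 0.017], 0.76), ([0.718, -0.478, 0.022], 0.73), ([0.381, 0.123, 0.076], 0.28)]
```

View pics/w6.png

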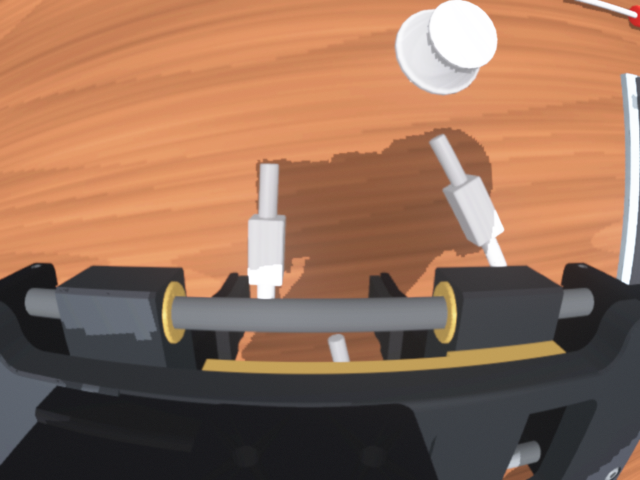

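The spindle has been knocked about 30 mm sideways and now shows at (267,235). I back off a little to re-measure it.

Emit:
jog_arm(
  increments=[
    [-0.8,-0.5,0,0],
    [-0.8,-0.5,0,0],
    [-0.8,-0.5,0,0],
    [-0.8,0,0,0],
    [0,0,0,0],
    [0,0,0,0],
  ],
)

```text
time_s: 28.8
tcp_pos: [0.5132, 0.4128, 0.3085]
ee_rot: [[0.993, -0.12, 0.0], [-0.12, -0.993, 0.0], [0.0, -0.0, -1.0]]
wrist_force: [-0.3, 0.2, 0.2]
gripper_width: 0.64
gripper_force: 0.0
```

```bash
python3 - <<'E'
from h import *
s,im=wcap()
for o in objs(s,'spindle_1',.016):
    print(o, rel(s,(*o[1],.022),o[3]))
E
```

```text
(0.86, [0.5697, 0.4072], [0.13, 0.027], -10.0, 4395) turn rows 0.68 (deg 3.1, j6 30) then xyz rows [2.83, -0.22, 6.15]
(0.79, [0.4766, 0.221], [0.023, 0.021], -25.3, 401) turn rows 4.02 (deg 18.4, j6 30) then xyz rows [2.44, 9.45, 6.15]
(0.77, [0.4457, 0.3646], [0.09, 0.013], -3.4, 223) turn rows -0.76 (deg -3.5, j6 30) then xyz rows [-3.23, 2.61, 6.15]
(0.73, [0.5813, 0.241], [0.132, 0.04], 26.2, 4062) turn rows -7.22 (deg -33.1, j6 30) then xyz rows [-0.74, 9.21, 6.15]
```

Emit:
jog_arm(
  increments=[
    [0,0,0,0.68],
    [0.94,-0.07,0,0],
    [0.94,-0.07,0,0],
    [0.95,-0.07,0,0],
    [0,0,0.95,0],
    [0,0,0.95,0],
    [0,0,0.95,0],
    [0,0,0.95,0],
    [0,0,0,0],
    [0,0,0,0],
  ],
)

```text
time_s: 29.9
tcp_pos: [0.5712, 0.4059, 0.2321]
ee_rot: [[0.984, -0.176, 0.0], [-0.176, -0.984, -0.001], [0.0, 0.001, -1.0]]
wrist_force: [-0.1, -0.3, 0.6]
gripper_width: 0.643
gripper_force: 0.0
```

Emit:
jog_arm(
  increments=[
    [0,0,0.8,0],
    [0,0,0.8,0],
    [0,0,0.5,0],
    [0,0,0.25,0],
    [0,0,0,0],
    [0,0,0,0],
  ],
)

```text
time_s: 30.5
tcp_pos: [0.5708, 0.4062, 0.1853]
ee_rot: [[0.984, -0.175, 0.0], [-0.175, -0.984, 0.0], [0.0, -0.0, -1.0]]
wrist_force: [-0.2, 0.2, 0.6]
gripper_width: 0.641
gripper_force: 0.0
```

Emit:
jog_arm(
  increments=[
    [0,0,0,0],
    [0,0,0,0],
    [0,0,0,0],
    [0,0,0,0],
    [0,0,0,0],
    [0,0,0,0],
  ],
  grip=10,
)

```text
time_s: 31.1
tcp_pos: [0.5707, 0.4062, 0.1854]
ee_rot: [[0.984, -0.176, 0.001], [-0.176, -0.984, 0.001], [0.0, -0.001, -1.0]]
wrist_force: [0.2, 1.1, -0.0]
gripper_width: 0.295
gripper_force: 30.0
```

Emit:
jog_arm(
  increments=[
    [0,0,-0.5,0],
    [0,0,-1,0],
    [0,0,-1,0],
    [0,0,-1,0],
    [0,0,-1,0],
    [0,0,-1,0],
    [0,0,-1,0],
    [0,0,-0.5,0],
    [0,0,0,0],
  ],
)

```text
time_s: 32.0
tcp_pos: [0.5707, 0.406, 0.3266]
ee_rot: [[0.984, -0.176, 0.002], [-0.176, -0.984, 0.002], [0.001, -0.002, -1.0]]
wrist_force: [0.8, 0.2, -5.0]
gripper_width: 0.297
gripper_force: 30.0
```

```bash
python3 - <<'E'
from h import *
s=sense()
print(s['gripper_width'],s['gripper_force'],s['wrist_force'],s['joints'],rel(s,(.6152,-.0187,.052),88.2))
E
```

```text
0.296739860661795 29.997160560451448 [ 0.77711747  0.20015413 -4.95828901] [ 4.86168323e+01  3.24598936e+01  6.23636940e+00 -3.62778043e-03
 -6.36426937e+01  3.12608096e+01] turn rows 17.82 (deg 81.7, j6 31) then xyz rows [21.15, -2.89, 5.55]
```

Emit:
jog_arm(
  increments=[
    [0,0,0,1],
    [0,0,0,1],
    [0,0,0,1],
    [0,0,0,1],
    [0,0,0,1],
    [0,0,0,1],
    [0,0,0,1],
    [0,0,0,1],
    [0,0,0,1],
  ],
)

```text
time_s: 32.9
tcp_pos: [0.5702, 0.4056, 0.3228]
ee_rot: [[0.621, -0.784, -0.003], [-0.784, -0.621, -0.003], [-0.0, 0.004, -1.0]]
wrist_force: [0.8, -0.1, -3.7]
gripper_width: 0.295
gripper_force: 30.0
```

Emit:
jog_arm(
  increments=[
    [0,0,0,1],
    [0,0,0,1],
    [0,0,0,1],
    [0,0,0,1],
    [0,0,0,1],
    [0,0,0,1],
    [0,0,0,1],
    [0,0,0,1],
    [0,0,0,0.82],
  ],
)

```text
time_s: 33.8
tcp_pos: [0.5702, 0.4056, 0.3228]
ee_rot: [[-0.035, -0.999, -0.003], [-0.999, 0.035, -0.003], [0.003, 0.003, -1.0]]
wrist_force: [-0.9, -1.1, -4.6]
gripper_width: 0.3
gripper_force: 30.0
```

Emit:
jog_arm(
  increments=[
    [0.96,-0.13,0,0],
    [0.96,-0.13,0,0],
    [0.96,-0.13,0,0],
    [0.96,-0.13,0,0],
    [0.96,-0.13,0,0],
    [0.96,-0.13,0,0],
    [0.96,-0.13,0,0],
    [0.96,-0.13,0,0],
    [0.96,-0.13,0,0],
    [0.96,-0.13,0,0],
  ],
)

```text
time_s: 34.8
tcp_pos: [0.5908, 0.2116, 0.3252]
ee_rot: [[-0.031, -1.0, 0.0], [-1.0, 0.031, 0.0], [-0.0, -0.0, -1.0]]
wrist_force: [-0.7, -0.6, -4.1]
gripper_width: 0.297
gripper_force: 30.0
```

Emit:
jog_arm(
  increments=[
    [0.96,-0.13,0,0],
    [0.96,-0.13,0,0],
    [0.96,-0.13,0,0],
    [0.96,-0.13,0,0],
    [0.96,-0.13,0,0],
    [0.96,-0.13,0,0],
    [0.96,-0.13,0,0],
    [0.96,-0.13,0,0],
    [0.96,-0.13,0,0],
    [0.96,-0.13,0,0],
  ],
)

```text
time_s: 35.8
tcp_pos: [0.6106, 0.0189, 0.3252]
ee_rot: [[-0.031, -1.0, 0.0], [-1.0, 0.031, 0.0], [-0.0, -0.0, -1.0]]
wrist_force: [0.1, -0.4, -3.5]
gripper_width: 0.295
gripper_force: 30.0
```

Emit:
jog_arm(
  increments=[
    [0.96,-0.13,0,0],
    [0.96,-0.13,0,0],
    [0,0,0,0],
    [0,0,0,0],
  ],
)

```text
time_s: 36.2
tcp_pos: [0.6145, -0.0189, 0.3251]
ee_rot: [[-0.033, -0.999, -0.0], [-0.999, 0.033, 0.0], [-0.0, 0.0, -1.0]]
wrist_force: [-0.7, -0.3, -4.2]
gripper_width: 0.291
gripper_force: 30.0
```

```bash
python3 - <<'E'
from h import *
s,im=wcap('w7.png')
print(s['gripper_width'],s['gripper_force'],s['tcp_pos'],rel(s,(.6152,-.0187,.0525),88.2))
print(objs(s,'spindle_1',s['tcp_pos'][2]-.1635-.009))
E
```

```text
0.29071049944032434 29.99726302921772 [ 0.614463   -0.01885854  0.32505958] turn rows -0.01 (deg -0.1, j6 -15) then xyz rows [-0.01, -0.04, 5.45]
[(0.86, [0.5033, 0.0831], [0.025, 0.018], -2.0, 378), (0.84, [0.6463, -0.0579], [0.054, 0.018], 88.0, 3515), (0.71, [0.6139, -0.0351], [0.095, 0.029], 88.1, 8180)]
```

View pics/w7.png

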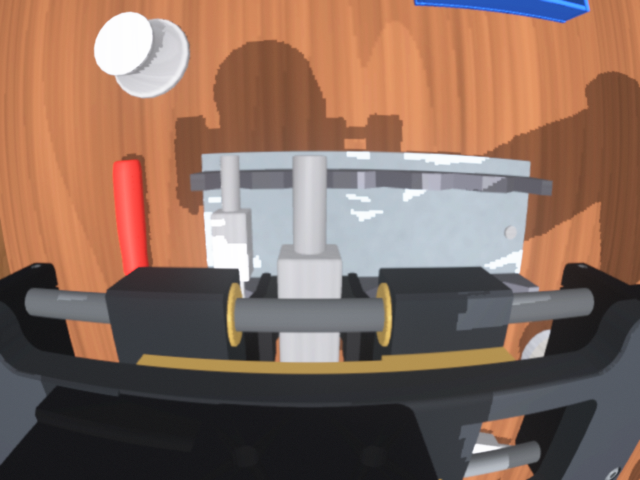

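The spindle is held centred (309,250), the notch below is empty, and spindle_5 sits to its left at (233,215). I lower and release it.

Emit:
jog_arm(
  increments=[
    [0,-0.04,0.95,0],
    [0,0,0.95,0],
    [0,0,0.95,0],
    [0,0,0.95,0],
    [0,0,0.75,0],
    [0,0,0.5,0],
    [0,0,0.4,0],
    [0,0,0,0],
    [0,0,0,0],
  ],
)

```text
time_s: 37.2
tcp_pos: [0.6157, -0.0178, 0.2167]
ee_rot: [[-0.031, -1.0, 0.001], [-1.0, 0.031, -0.0], [-0.0, -0.001, -1.0]]
wrist_force: [-0.2, 0.1, -4.2]
gripper_width: 0.297
gripper_force: 30.0
```

Emit:
jog_arm(
  increments=[
    [0,0,0,0],
    [0,0,0,0],
    [0,0,0,0],
    [0,0,0,0],
    [0,0,-0.4,0],
    [0,0,-0.6,0],
    [0,0,-1,0],
    [0,0,-1,0],
    [0,0,-1,0],
    [0,0,-1,0],
  ],
  grip=36,
)

```text
time_s: 38.2
tcp_pos: [0.6153, -0.0181, 0.3184]
ee_rot: [[-0.031, -1.0, 0.002], [-1.0, 0.031, 0.0], [-0.0, -0.002, -1.0]]
wrist_force: [0.3, -0.4, 0.4]
gripper_width: 0.412
gripper_force: 0.0
```

Emit:
jog_arm(
  increments=[
    [-0.5,0,-1,0],
    [-1,0,-0.6,0],
    [-1,0,0,0],
    [0,0,0,0],
    [0,0,0,0],
  ],
)

```text
time_s: 38.7
tcp_pos: [0.6167, 0.0321, 0.3489]
ee_rot: [[-0.031, -1.0, 0.001], [-1.0, 0.031, 0.0], [-0.0, -0.001, -1.0]]
wrist_force: [0.2, -0.2, -0.3]
gripper_width: 0.411
gripper_force: 0.0
```

```bash
python3 - <<'E'
from h import *
s,im=wcap('w8.png')
print(s['gripper_width'],s['gripper_force'],s['tcp_pos'],s['joints'][5])
print(objs(s,'spindle_1',.042))
print(rel(s,(.5821,.2409,.022),26.4),'|',rel(s,(.5821-.06,.2409-.03,.15),26.4))
eyes.capture('scene');print([(np.round(d['centre'],3).tolist(),round(d['conf'],2)) for d in eyes.spot_in('scene','spindle_1')])
E
```

```text
0.410952739736898 0.0 [0.61674406 0.03207717 0.34894675] -19.730933475269687
[(0.73, [0.5577, -0.0198], [0.289, 0.118], -1.5, 37638), (0.59, [0.6718, -0.0198], [0.133, 0.031], 89.5, 4291), (0.58, [0.6153, -0.0166], [0.133, 0.028], 88.6, 4204)]
turn rows 13.49 (deg 61.8, j6 -20) then xyz rows [-3.09, 10.12, 8.17] | turn rows 13.49 (deg 61.8, j6 -20) then xyz rows [0.26, 10.11, 1.77]
[([0.616, -0.022, 0.049], 0.97), ([0.592, 0.238, 0.021], 0.92), ([0.791, -0.332, 0.017], 0.9), ([0.717, -0.479, 0.023], 0.87), ([0.428, 0.353, 0.015], 0.74), ([0.676, -0.02, 0.047], 0.73), ([0.439, 0.235, 0.022], 0.66), ([0.581, -0.038, 0.009], 0.48)]
```

Emit:
jog_arm(
  increments=[
    [0,0,0,1],
    [0,0,0,1],
    [0,0,0,1],
    [0,0,0,1],
    [0,0,0,1],
    [0,0,0,1],
    [0,0,0,1],
  ],
  grip=56,
)

```text
time_s: 39.6
tcp_pos: [0.6169, 0.0313, 0.3479]
ee_rot: [[-0.561, -0.828, -0.001], [-0.828, 0.561, -0.0], [0.001, 0.0, -1.0]]
wrist_force: [-0.7, 0.2, 0.6]
gripper_width: 0.641
gripper_force: 0.0
```

Emit:
jog_arm(
  increments=[
    [0,0,0,1],
    [0,0,0,1],
    [0,0,0,1],
    [0,0,0,1],
    [0,0,0,1],
    [0,0,0,1],
    [0,0,0,0.49],
  ],
)

```text
time_s: 40.3
tcp_pos: [0.6169, 0.0313, 0.3479]
ee_rot: [[-0.897, -0.441, -0.001], [-0.441, 0.897, -0.0], [0.001, 0.0, -1.0]]
wrist_force: [1.5, 1.0, -0.3]
gripper_width: 0.641
gripper_force: 0.0
```

Emit:
jog_arm(
  increments=[
    [-0.55,0.92,0,0],
    [-0.55,0.92,0,0],
    [-0.55,0.92,0,0],
    [-0.55,0.92,0.2,0],
    [-0.55,0.92,0.3,0],
    [-0.55,0.92,0.3,0],
    [-0.55,0.92,0.3,0],
    [-0.55,0.92,0.3,0],
    [-0.55,0.92,0.3,0],
    [-0.55,0.92,0.3,0],
  ],
)

```text
time_s: 41.3
tcp_pos: [0.6339, 0.2475, 0.3075]
ee_rot: [[-0.896, -0.444, -0.0], [-0.444, 0.896, -0.0], [0.0, -0.0, -1.0]]
wrist_force: [1.0, -0.8, -0.6]
gripper_width: 0.645
gripper_force: 0.0
```

Emit:
jog_arm(
  increments=[
    [-0.6,0.92,0,0],
    [0,0,0,0],
    [0,0,0,0],
  ],
)

```text
time_s: 41.6
tcp_pos: [0.6362, 0.2685, 0.3076]
ee_rot: [[-0.896, -0.445, -0.001], [-0.445, 0.896, -0.0], [0.001, -0.0, -1.0]]
wrist_force: [0.2, -0.5, -0.7]
gripper_width: 0.643
gripper_force: 0.0
```

```bash
python3 - <<'E'
from h import *
s,im=wcap('w9.png')
print(s['tcp_pos'],s['joints'])
for o in objs(s,'spindle_1',.016):
    print(o, rel(s,(*o[1],.022),o[3]))
E
```

```text
[0.63623461 0.26848542 0.30757104] [ 3.62590639e+01  3.24889419e+01  3.37024292e+00 -3.53067656e-04
 -6.09262814e+01 -9.98345799e+01]
(0.96, [0.6763, -0.0056], [0.069, 0.037], -80.4, 1135) turn rows -15.96 (deg -73.2, j6 -100) then xyz rows [13.85, 0.31, 6.1]
(0.76, [0.6214, -0.022], [0.109, 0.034], 87.1, 1984) turn rows -13.24 (deg -60.7, j6 -100) then xyz rows [14.54, 0.01, 6.1]
(0.7, [0.5815, 0.2402], [0.13, 0.027], 26.8, 4492) turn rows -0.08 (deg -0.4, j6 -100) then xyz rows [3.08, -0.03, 6.1]
(0.68, [0.4231, 0.3543], [0.134, 0.038], 6.1, 3574) turn rows 4.43 (deg 20.3, j6 -100) then xyz rows [10.14, 5.4, 6.1]
(0.57, [0.459, 0.2314], [0.069, 0.021], -34.2, 1355) turn rows 13.23 (deg 60.6, j6 -100) then xyz rows [6.29, -6.51, 6.1]
(0.5, [0.7102, 0.2607], [0.087, 0.063], 38.3, 2401) turn rows -2.59 (deg -11.9, j6 -100) then xyz rows [-2.66, -2.6, 6.1]
```

Emit:
jog_arm(
  increments=[
    [0.8,0,0,-0.08],
    [0.8,0,0,0],
    [0.8,-0.03,0,0],
    [0.68,0,0,0],
    [0,0,0.9,0],
    [0,0,0.9,0],
    [0,0,0.9,0],
    [0,0,0.9,0],
    [0,0,0,0],
    [0,0,0,0],
  ],
)

```text
time_s: 42.7
tcp_pos: [0.5818, 0.2388, 0.2366]
ee_rot: [[-0.893, -0.449, 0.0], [-0.449, 0.893, -0.0], [-0.0, -0.0, -1.0]]
wrist_force: [0.4, 0.2, 0.6]
gripper_width: 0.641
gripper_force: 0.0
```

Emit:
jog_arm(
  increments=[
    [0,0,0.8,0],
    [0,0,0.8,0],
    [0,0,0.5,0],
    [0,0,0.4,0],
    [0,0,0,0],
    [0,0,0,0],
  ],
)

```text
time_s: 43.3
tcp_pos: [0.5818, 0.2395, 0.1867]
ee_rot: [[-0.893, -0.45, 0.001], [-0.45, 0.893, 0.0], [-0.001, -0.0, -1.0]]
wrist_force: [0.0, 0.8, -0.7]
gripper_width: 0.647
gripper_force: 0.0
```

Emit:
jog_arm(
  increments=[
    [0,0,0,0],
    [0,0,0,0],
    [0,0,0,0],
    [0,0,0,0],
    [0,0,0,0],
    [0,0,0,0],
  ],
  grip=10,
)

```text
time_s: 43.9
tcp_pos: [0.5815, 0.2395, 0.1863]
ee_rot: [[-0.893, -0.45, 0.0], [-0.45, 0.893, 0.0], [-0.0, 0.0, -1.0]]
wrist_force: [-0.2, -0.2, 1.8]
gripper_width: 0.295
gripper_force: 29.9
```

Emit:
jog_arm(
  increments=[
    [0,0,-0.5,0],
    [0,0,-1,0],
    [0,0,-1,0],
    [0,0,-1,0],
    [0,0,-1,0],
    [0,0,-1,0],
    [0,0,-1,0],
    [0,0,-0.5,0],
    [0,0,0,0],
  ],
)

```text
time_s: 44.8
tcp_pos: [0.5816, 0.2393, 0.3274]
ee_rot: [[-0.893, -0.45, 0.002], [-0.45, 0.893, 0.001], [-0.002, 0.0, -1.0]]
wrist_force: [0.3, 0.8, -4.5]
gripper_width: 0.302
gripper_force: 29.9
```

```bash
python3 - <<'E'
from h import *
s=sense()
print(s['gripper_width'],s['gripper_force'],s['wrist_force'],s['tcp_pos'],rel(s,(.5592,-.017,.0535),88.2))
E
```

```text
0.30210892744082063 29.874890986829996 [ 0.34031161  0.83601066 -4.46180559] [0.58158107 0.23928341 0.32741246] turn rows -13.41 (deg -61.5, j6 -100) then xyz rows [12.84, 0.72, 5.52]
```

Emit:
jog_arm(
  increments=[
    [0,0,0,-1],
    [0,0,0,-1],
    [0,0,0,-1],
    [0,0,0,-1],
    [0,0,0,-1],
    [0,0,0,-1],
    [0,0,0,-1],
  ],
)

```text
time_s: 45.5
tcp_pos: [0.5811, 0.2391, 0.324]
ee_rot: [[-0.515, -0.857, -0.004], [-0.857, 0.515, -0.002], [0.003, 0.002, -1.0]]
wrist_force: [-0.8, -0.4, -4.4]
gripper_width: 0.296
gripper_force: 29.9
```

Emit:
jog_arm(
  increments=[
    [0,0,0,-1],
    [0,0,0,-1],
    [0,0,0,-1],
    [0,0,0,-1],
    [0,0,0,-1],
    [0,0,0,-1],
    [0,0,0,-0.41],
  ],
)

```text
time_s: 46.2
tcp_pos: [0.5811, 0.2391, 0.324]
ee_rot: [[-0.03, -1.0, -0.004], [-1.0, 0.03, -0.002], [0.002, 0.004, -1.0]]
wrist_force: [0.2, 0.4, -3.9]
gripper_width: 0.3
gripper_force: 29.9
```

Emit:
jog_arm(
  increments=[
    [0.92,0.05,0,0],
    [0.92,0.05,0,0],
    [0.92,0.05,0,0],
    [0.92,0.05,0,0],
    [0.92,0.05,0,0],
    [0.92,0.05,0,0],
    [0.92,0.05,0,0],
  ],
)

```text
time_s: 46.9
tcp_pos: [0.5703, 0.109, 0.3263]
ee_rot: [[-0.032, -0.999, 0.0], [-0.999, 0.032, 0.0], [-0.0, -0.0, -1.0]]
wrist_force: [-0.7, -0.4, -4.5]
gripper_width: 0.297
gripper_force: 29.9
```

Emit:
jog_arm(
  increments=[
    [0.92,0.05,0,0],
    [0.92,0.05,0,0],
    [0.92,0.05,0,0],
    [0.92,0.05,0,0],
    [0.92,0.05,0,0],
    [0.92,0.05,0,0],
    [0.92,0.05,0,0],
    [0,0,0,0],
    [0,0,0,0],
    [0,0,0,0],
  ],
)

```text
time_s: 47.9
tcp_pos: [0.5596, -0.0176, 0.3262]
ee_rot: [[-0.031, -1.0, 0.0], [-1.0, 0.031, 0.0], [-0.0, -0.0, -1.0]]
wrist_force: [-0.0, 1.4, -4.8]
gripper_width: 0.296
gripper_force: 29.9
```

```bash
python3 - <<'E'
from h import *
s,im=wcap('w10.png')
print(s['gripper_width'],s['gripper_force'],s['tcp_pos'],rel(s,(.5592,-.017,.0528),88.2))
print(objs(s,'spindle_1',s['tcp_pos'][2]-.1635-.009))
E
```

```text
0.29584627554888043 29.874969692900777 [ 0.55957276 -0.0175889   0.32618161] turn rows 0.00 (deg 0.0, j6 -17) then xyz rows [-0.03, 0.02, 5.49]
[(0.93, [0.6234, -0.0599], [0.048, 0.021], 88.7, 3159), (0.88, [0.5589, -0.0338], [0.095, 0.028], 87.8, 7877), (0.64, [0.591, -0.0516], [0.062, 0.018], 86.3, 3471)]
```

Emit:
jog_arm(
  increments=[
    [0,0,0.95,0],
    [0,0,0.95,0],
    [0,0,0.95,0],
    [0,0,0.95,0],
    [0,0,0.75,0],
    [0,0,0.5,0],
    [0,0,0.44,0],
    [0,0,0,0],
    [0,0,0,0],
  ],
)

```text
time_s: 48.9
tcp_pos: [0.5598, -0.0175, 0.2167]
ee_rot: [[-0.031, -1.0, 0.001], [-1.0, 0.031, 0.0], [-0.0, -0.001, -1.0]]
wrist_force: [-0.7, -0.5, -4.1]
gripper_width: 0.295
gripper_force: 30.0
```

Emit:
jog_arm(
  increments=[
    [0,0,0,0],
    [0,0,0,0],
    [0,0,0,0],
    [0,0,0,0],
    [0,0,-0.4,0],
    [0,0,-0.6,0],
    [0,0,-1,0],
    [0,0,-1,0],
    [0,0,-1,0],
    [0,0,-1,0],
  ],
  grip=36,
)

```text
time_s: 49.9
tcp_pos: [0.5594, -0.0177, 0.3185]
ee_rot: [[-0.031, -1.0, 0.002], [-1.0, 0.031, 0.0], [-0.0, -0.002, -1.0]]
wrist_force: [0.4, 0.8, 0.1]
gripper_width: 0.414
gripper_force: 0.0
```

Emit:
jog_arm(
  increments=[
    [-0.5,0,-1,0],
    [-1,0,-0.6,0],
    [-1,0,0,0],
    [0,0,0,0],
    [0,0,0,0],
  ],
)

```text
time_s: 50.4
tcp_pos: [0.5608, 0.0324, 0.3491]
ee_rot: [[-0.031, -1.0, 0.001], [-1.0, 0.031, 0.0], [-0.0, -0.001, -1.0]]
wrist_force: [0.1, 0.3, 0.0]
gripper_width: 0.414
gripper_force: 0.0
```

```bash
python3 - <<'E'
from h import *
s,im=wcap('w11.png')
print(s['gripper_width'],s['gripper_force'],s['tcp_pos'],s['joints'][5])
print(objs(s,'spindle_1',.042))
print(rel(s,(.4271,.2409,.145),-22.7),'|',rel(s,(.4229,.3548,.145),6.9))
eyes.capture('scene');print([(np.round(d['centre'],3).tolist(),round(d['conf'],2)) for d in eyes.spot_in('scene','spindle_1')])
E
```

```text
0.41370556648527335 0.0 [0.56082056 0.03236025 0.34913483] -21.5833762324213
[(0.65, [0.5591, -0.0155], [0.131, 0.027], 88.6, 4123)]
turn rows -15.06 (deg -69.1, j6 -22) then xyz rows [-10.19, -7.04, 2.03] | turn rows 17.75 (deg 81.3, j6 -22) then xyz rows [4.91, 16.83, 2.03]
[([0.618, -0.023, 0.047], 0.94), ([0.428, 0.354, 0.017], 0.91), ([0.673, -0.02, 0.048], 0.89), ([0.794, -0.334, 0.016], 0.73), ([0.717, -0.476, 0.023], 0.73), ([0.437, 0.236, 0.023], 0.69), ([0.564, -0.015, 0.049], 0.6), ([0.38, 0.124, 0.076], 0.21)]
```

Emit:
jog_arm(
  increments=[
    [0,0,0,-1],
    [0,0,0,-1],
    [0,0,0,-1],
    [0,0,0,-1],
    [0,0,0,-1],
    [0,0,0,-1],
    [0,0,0,-1],
    [0,0,0,-1],
  ],
  grip=56,
)

```text
time_s: 51.4
tcp_pos: [0.561, 0.0317, 0.3482]
ee_rot: [[0.574, -0.819, -0.001], [-0.819, -0.574, -0.0], [-0.0, 0.001, -1.0]]
wrist_force: [-0.7, -0.2, -0.4]
gripper_width: 0.642
gripper_force: 0.0
```

Emit:
jog_arm(
  increments=[
    [0,0,0,-1],
    [0,0,0,-1],
    [0,0,0,-1],
    [0,0,0,-1],
    [0,0,0,-1],
    [0,0,0,-1],
    [0,0,0,-1],
    [0,0,0,-0.06],
  ],
)

```text
time_s: 52.2
tcp_pos: [0.561, 0.0317, 0.3482]
ee_rot: [[0.922, -0.388, -0.0], [-0.388, -0.922, -0.0], [-0.0, 0.0, -1.0]]
wrist_force: [0.2, 0.9, -0.6]
gripper_width: 0.643
gripper_force: 0.0
```

Emit:
jog_arm(
  increments=[
    [-0.94,-0.5,0,0],
    [-0.94,-0.5,0,0],
    [-0.94,-0.5,0,0],
    [-0.94,-0.5,0,0],
    [-0.94,-0.5,0,0],
    [-0.94,-0.5,0,0],
    [-0.94,-0.5,0,0],
  ],
)

```text
time_s: 52.9
tcp_pos: [0.4663, 0.148, 0.3484]
ee_rot: [[0.921, -0.389, -0.0], [-0.389, -0.921, -0.0], [0.0, 0.0, -1.0]]
wrist_force: [0.2, 0.0, 0.8]
gripper_width: 0.645
gripper_force: 0.0
```

Emit:
jog_arm(
  increments=[
    [-0.94,-0.5,0,0],
    [-0.94,-0.5,0,0],
    [-0.94,-0.5,0,0],
    [-0.94,-0.5,0,0],
    [-0.94,-0.5,0,0],
    [-0.94,-0.5,0,0],
    [-0.94,-0.5,0,0],
    [0,0,0,0],
    [0,0,0,0],
  ],
)

```text
time_s: 53.8
tcp_pos: [0.3725, 0.2632, 0.3484]
ee_rot: [[0.922, -0.387, -0.0], [-0.387, -0.922, -0.0], [0.0, 0.0, -1.0]]
wrist_force: [0.4, -0.3, 0.6]
gripper_width: 0.644
gripper_force: 0.0
```

```bash
python3 - <<'E'
from h import *
s,im=wcap('w12.png')
print(s['tcp_pos'],s['joints'])
for o in objs(s,'spindle_1',.016):
    print(o, rel(s,(*o[1],.024),o[3]))
for d in eyes.outline_of('wrist','tin')[:2]:
    print('tin',d['conf'],fit(s,d['mask'],.09),np.mean(np.nonzero(d['mask']),axis=1)[::-1])
E
```

```text
[0.37252689 0.26315007 0.34835556] [ 5.57479713e+01  8.64447783e+00 -2.71123936e+01  5.46886637e-03
 -5.42544540e+01  1.14606063e+01]
(0.75, [0.4237, 0.355], [0.127, 0.035], 7.6, 3282) turn rows -6.63 (deg -30.4, j6 11) then xyz rows [3.14, -4.21, 8.04]
(0.56, [0.4273, 0.2408], [0.13, 0.027], -22.9, 3535) turn rows 0.02 (deg 0.1, j6 11) then xyz rows [2.96, -0.04, 8.04]
tin 0.81 ([0.3675, 0.1383], [0.084, 0.057], 67.9, 6805) [476.66201323 187.0961058 ]
```

View pics/w12.png

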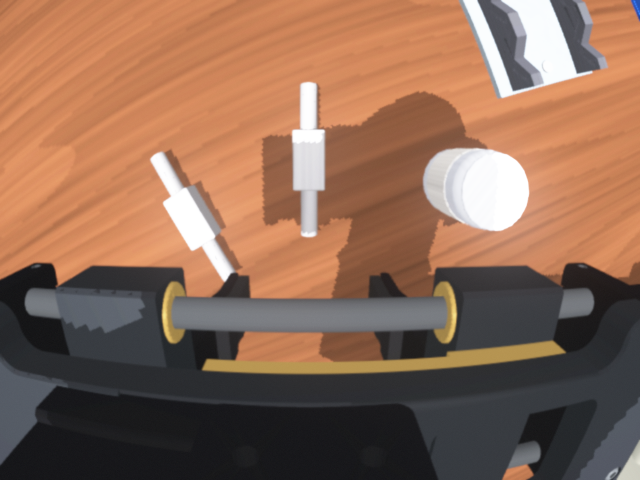

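```bash
python3 - <<'E'
from h import *
s=sense()
P=wplanes(s,[(489,190),(449,190),(528,190),(489,150),(489,230)],.09);print(P.round(4).tolist())
R=np.array(s['ee_rot']);g=np.array([.4273,.2408])
print('tin in tool xy rel to grasp',(((P-g)@R[:2,:2])*1000).round(1).tolist())
E
```

```text
[[0.3647, 0.13], [0.3756, 0.1591], [0.3531, 0.0982], [0.391, 0.1207], [0.3373, 0.1385]]
tin in tool xy rel to grasp [[-14.7, 126.4], [-15.9, 95.4], [-13.0, 160.2], [13.2, 124.8], [-43.2, 129.2]]
```

The spindle is at (309,160) and the tin at (489,190). With the gripper centred, its body would come within about 1 mm of the tin. I shift 12 mm away from the tin and let the closing finger draw the spindle in.

Emit:
jog_arm(
  increments=[
    [0.99,-0.22,0,0],
    [0.99,-0.21,0,0],
    [0.98,-0.21,0,0],
    [0,0,0.95,0],
    [0,0,0.95,0],
    [0,0,0.95,0],
    [0,0,0.95,0],
    [0,0,0.7,0],
    [0,0,0,0],
    [0,0,0,0],
  ],
  grip=70,
)

```text
time_s: 54.95
tcp_pos: [0.4326, 0.2518, 0.2585]
ee_rot: [[0.922, -0.388, 0.0], [-0.388, -0.922, -0.0], [0.0, 0.0, -1.0]]
wrist_force: [0.2, -0.0, 0.6]
gripper_width: 0.807
gripper_force: 0.0
```

```bash
python3 - <<'E'
from h import *
s=sense();print(s['gripper_width'],s['wrist_force'],rel(s,(.4273,.2408,.022)))
E
```

```text
0.8068859112456355 [ 0.23943114 -0.00449387  0.64676638] turn rows 0.00 (deg 0.0, j6 18) then xyz rows [-0.03, 0.61, 3.65]
```

Emit:
jog_arm(
  increments=[
    [0,0,0.7,0],
    [0,0,0.7,0],
    [0,0,0.7,0],
    [0,0,0.6,0],
    [0,0,0.5,0],
    [0,0,0.4,0],
    [0,0,0,0],
    [0,0,0,0],
  ],
)

```text
time_s: 55.75
tcp_pos: [0.4323, 0.2523, 0.1866]
ee_rot: [[0.922, -0.387, 0.0], [-0.387, -0.922, 0.0], [0.0, -0.0, -1.0]]
wrist_force: [0.1, 0.1, 0.5]
gripper_width: 0.802
gripper_force: 0.0
```

Emit:
jog_arm(
  increments=[
    [0,0,0,0],
    [0,0,0,0],
    [0,0,0,0],
    [0,0,0,0],
    [0,0,0,0],
    [0,0,0,0],
    [0,0,0,0],
  ],
  grip=10,
)

```text
time_s: 56.45
tcp_pos: [0.4307, 0.2498, 0.186]
ee_rot: [[0.922, -0.388, -0.006], [-0.388, -0.922, -0.006], [-0.003, 0.008, -1.0]]
wrist_force: [-1.7, -6.1, 6.1]
gripper_width: 0.298
gripper_force: 29.9
```

Emit:
jog_arm(
  increments=[
    [0,0,-0.5,0],
    [0,0,-1,0],
    [0,0,-1,0],
    [0,0,-1,0],
    [0,0,-1,0],
    [0,0,-1,0],
    [0,0,-1,0],
    [0,0,-0.5,0],
    [0,0,0,0],
  ],
)

```text
time_s: 57.35
tcp_pos: [0.4322, 0.2524, 0.3277]
ee_rot: [[0.922, -0.387, 0.002], [-0.387, -0.922, 0.003], [0.001, -0.004, -1.0]]
wrist_force: [0.0, -0.0, -4.1]
gripper_width: 0.3
gripper_force: 29.9
```

```bash
python3 - <<'E'
from h import *
s=sense()
print(s['gripper_width'],s['gripper_force'],s['wrist_force'],s['tcp_pos'],rel(s,(.4472,-.0135,.0525),88.2))
E
```

```text
0.2995880519379604 29.943510760131176 [ 0.04729026 -0.01803145 -4.09801112] [0.43218871 0.25243519 0.32767005] turn rows 15.06 (deg 69.0, j6 18) then xyz rows [13.27, -1.17, 5.58]
```

Emit:
jog_arm(
  increments=[
    [0,0,0,1],
    [0,0,0,1],
    [0,0,0,1],
    [0,0,0,1],
    [0,0,0,1],
    [0,0,0,1],
    [0,0,0,1],
    [0,0,0,1],
  ],
)

```text
time_s: 58.15
tcp_pos: [0.4317, 0.2519, 0.3247]
ee_rot: [[0.505, -0.863, -0.002], [-0.863, -0.505, -0.002], [0.0, 0.003, -1.0]]
wrist_force: [0.0, 0.5, -4.2]
gripper_width: 0.298
gripper_force: 29.9
```

Emit:
jog_arm(
  increments=[
    [0,0,0,1],
    [0,0,0,1],
    [0,0,0,1],
    [0,0,0,1],
    [0,0,0,1],
    [0,0,0,1],
    [0,0,0,1],
    [0,0,0,0.06],
  ],
)

```text
time_s: 58.95
tcp_pos: [0.4317, 0.2519, 0.3249]
ee_rot: [[-0.032, -0.999, -0.002], [-0.999, 0.032, -0.002], [0.002, 0.002, -1.0]]
wrist_force: [0.5, 0.6, -4.1]
gripper_width: 0.299
gripper_force: 29.9
```

Emit:
jog_arm(
  increments=[
    [0.95,-0.08,0,0],
    [0.95,-0.08,0,0],
    [0.95,-0.08,0,0],
    [0.95,-0.08,0,0],
    [0.95,-0.08,0,0],
    [0.95,-0.08,0,0],
    [0.95,-0.08,0,0],
  ],
)

```text
time_s: 59.65
tcp_pos: [0.4386, 0.1172, 0.3258]
ee_rot: [[-0.03, -1.0, -0.001], [-1.0, 0.03, -0.001], [0.001, 0.001, -1.0]]
wrist_force: [0.8, -0.1, -3.3]
gripper_width: 0.297
gripper_force: 29.9
```

Emit:
jog_arm(
  increments=[
    [0.95,-0.08,0,0],
    [0.95,-0.08,0,0],
    [0.95,-0.08,0,0],
    [0.95,-0.08,0,0],
    [0.95,-0.08,0,0],
    [0.95,-0.08,0,0],
    [0.95,-0.08,0,0],
    [0,0,0,0],
    [0,0,0,0],
  ],
)

```text
time_s: 60.55
tcp_pos: [0.4457, -0.0151, 0.326]
ee_rot: [[-0.032, -0.999, -0.001], [-0.999, 0.032, 0.0], [0.0, 0.001, -1.0]]
wrist_force: [-0.4, 0.3, -3.9]
gripper_width: 0.297
gripper_force: 29.9
```

```bash
python3 - <<'E'
from h import *
s,im=wcap('w13.png')
print(s['gripper_width'],s['gripper_force'],s['tcp_pos'],rel(s,(.4472,-.0145,.0526),88.2))
print(objs(s,'spindle_1',s['tcp_pos'][2]-.1635-.009))
E
```

```text
0.2965308096985774 29.943636345378764 [ 0.4456654  -0.01506341  0.32596746] turn rows -0.01 (deg -0.0, j6 -21) then xyz rows [-0.03, -0.08, 5.49]
[(0.9, [0.5434, -0.0512], [0.061, 0.025], 89.2, 3529), (0.85, [0.4448, -0.0317], [0.096, 0.028], 88.3, 8240), (0.85, [0.5758, -0.0521], [0.061, 0.028], 90.0, 2780), (0.81, [0.5106, -0.0571], [0.048, 0.02], 88.0, 3085)]
```

Emit:
jog_arm(
  increments=[
    [0,-0.08,0.95,0],
    [0,0,0.95,0],
    [0,0,0.95,0],
    [0,0,0.95,0],
    [0,0,0.75,0],
    [0,0,0.5,0],
    [0,0,0.44,0],
    [0,0,0,0],
    [0,0,0,0],
  ],
)

```text
time_s: 61.55
tcp_pos: [0.448, -0.0143, 0.2168]
ee_rot: [[-0.031, -1.0, 0.001], [-1.0, 0.031, 0.0], [-0.0, -0.001, -1.0]]
wrist_force: [-0.1, -0.4, -3.8]
gripper_width: 0.298
gripper_force: 29.9
```

Emit:
jog_arm(
  increments=[
    [0,0,0,0],
    [0,0,0,0],
    [0,0,0,0],
    [0,0,0,0],
    [0,0,-0.4,0],
    [0,0,-0.6,0],
    [0,0,-1,0],
    [0,0,-1,0],
    [0,0,-1,0],
    [0,0,-1,0],
  ],
  grip=36,
)

```text
time_s: 62.55
tcp_pos: [0.4475, -0.0146, 0.3181]
ee_rot: [[-0.031, -1.0, 0.001], [-1.0, 0.031, 0.0], [-0.0, -0.001, -1.0]]
wrist_force: [0.5, 0.3, -0.2]
gripper_width: 0.415
gripper_force: 0.0
```

Emit:
jog_arm(
  increments=[
    [-0.5,0,-1,0],
    [-1,0,-0.6,0],
    [-1,0,0,0],
    [0,0,0,0],
    [0,0,0,0],
  ],
)

```text
time_s: 63.05
tcp_pos: [0.449, 0.0355, 0.3488]
ee_rot: [[-0.031, -1.0, 0.0], [-1.0, 0.031, 0.0], [-0.0, -0.0, -1.0]]
wrist_force: [-0.7, 0.2, -0.6]
gripper_width: 0.413
gripper_force: 0.0
```

```bash
python3 - <<'E'
from h import *
s,im=wcap('w14.png')
print(s['gripper_width'],s['gripper_force'],s['tcp_pos'],s['joints'][5])
print(objs(s,'spindle_1',.042))
print(rel(s,(.4229,.3548,.145),7))
eyes.capture('scene');print([(np.round(d['centre'],3).tolist(),round(d['conf'],2)) for d in eyes.spot_in('scene','spindle_1')])
E
```

```text
0.4129141244124005 0.0 [0.44901201 0.03548861 0.34884819] -27.048357737587843
[(0.9, [0.6722, -0.0191], [0.133, 0.045], 89.3, 3201), (0.72, [0.5604, -0.0166], [0.132, 0.036], 88.0, 4019), (0.58, [0.6163, -0.0165], [0.133, 0.041], 89.1, 3720), (0.56, [0.4469, -0.014], [0.133, 0.028], 89.9, 4270)]
turn rows 17.73 (deg 81.2, j6 -27) then xyz rows [-0.65, 16.01, 2.02]
[([0.79, -0.332, 0.016], 0.96), ([0.452, -0.015, 0.046], 0.82), ([0.619, -0.022, 0.045], 0.78), ([0.427, 0.352, 0.017], 0.77), ([0.718, -0.477, 0.02], 0.7), ([0.564, -0.015, 0.048], 0.68), ([0.674, -0.022, 0.047], 0.68)]
```

Emit:
jog_arm(
  increments=[
    [0,0,0,1],
    [0,0,0,1],
    [0,0,0,1],
    [0,0,0,1],
    [0,0,0,1],
    [0,0,0,1],
    [0,0,0,1],
    [0,0,0,1],
    [0,0,0,1],
  ],
  grip=56,
)

```text
time_s: 64.15
tcp_pos: [0.4492, 0.0349, 0.3483]
ee_rot: [[-0.686, -0.728, -0.001], [-0.728, 0.686, -0.0], [0.001, 0.0, -1.0]]
wrist_force: [-0.3, -0.4, -0.7]
gripper_width: 0.645
gripper_force: 0.0
```

Emit:
jog_arm(
  increments=[
    [0,0,0,1],
    [0,0,0,1],
    [0,0,0,1],
    [0,0,0,1],
    [0,0,0,1],
    [0,0,0,1],
    [0,0,0,1],
    [0,0,0,1],
    [0,0,0,0.73],
  ],
)

```text
time_s: 65.05
tcp_pos: [0.4492, 0.0349, 0.3483]
ee_rot: [[-0.993, -0.117, -0.001], [-0.117, 0.993, -0.0], [0.001, -0.0, -1.0]]
wrist_force: [0.4, 0.7, -0.1]
gripper_width: 0.648
gripper_force: 0.0
```

Emit:
jog_arm(
  increments=[
    [-0.22,0.94,0,0],
    [-0.22,0.94,0,0],
    [-0.22,0.94,0,0],
    [-0.22,0.94,0,0],
    [-0.22,0.94,0,0],
    [-0.22,0.94,0,0],
    [-0.22,0.94,0,0],
    [-0.22,0.94,0,0],
  ],
)

```text
time_s: 65.85
tcp_pos: [0.4663, 0.1898, 0.3484]
ee_rot: [[-0.993, -0.12, -0.0], [-0.12, 0.993, -0.0], [0.0, -0.0, -1.0]]
wrist_force: [0.3, -0.1, 0.6]
gripper_width: 0.644
gripper_force: 0.0
```

Emit:
jog_arm(
  increments=[
    [-0.22,0.94,0,0],
    [-0.22,0.94,0,0],
    [-0.22,0.94,0,0],
    [-0.22,0.94,0,0],
    [-0.22,0.94,0,0],
    [-0.22,0.94,0,0],
    [-0.22,0.94,0,0],
    [-0.22,0.94,0,0],
    [-0.22,0.94,0,0],
  ],
)

```text
time_s: 66.75
tcp_pos: [0.4851, 0.3634, 0.3484]
ee_rot: [[-0.993, -0.121, -0.0], [-0.121, 0.993, -0.0], [0.0, -0.0, -1.0]]
wrist_force: [0.5, 0.1, 0.2]
gripper_width: 0.647
gripper_force: 0.0
```

Emit:
jog_arm(
  increments=[
    [0,0,0.9,0],
    [0,0,0.9,0],
    [0,0,0,0],
    [0,0,0,0],
  ],
)

```text
time_s: 67.15
tcp_pos: [0.4851, 0.3624, 0.3126]
ee_rot: [[-0.993, -0.121, 0.0], [-0.121, 0.993, -0.001], [-0.0, -0.001, -1.0]]
wrist_force: [0.1, -0.4, 1.1]
gripper_width: 0.644
gripper_force: 0.0
```

```bash
python3 - <<'E'
from h import *
s,im=wcap('w15.png')
print(s['tcp_pos'],s['joints'])
for o in objs(s,'spindle_1',.016):
    print(o, rel(s,(*o[1],.022),o[3]))
E
```

```text
[0.48514849 0.36237711 0.31262433] [ 5.20643543e+01  2.46229726e+01 -9.61530635e+00  3.16383960e-02
 -5.57855093e+01 -1.35125066e+02]
(0.63, [0.4222, 0.3549], [0.131, 0.027], 6.8, 4387) turn rows 0.03 (deg 0.2, j6 -135) then xyz rows [3.17, 0.0, 6.36]
```

Emit:
jog_arm(
  increments=[
    [0.8,0,0,0],
    [0.8,0,0,0],
    [0.8,0,0,0],
    [0.77,0,0,0],
    [0,0,0.95,0],
    [0,0,0.95,0],
    [0,0,0.95,0],
    [0,0,0.95,0],
    [0,0,0,0],
    [0,0,0,0],
  ],
)

```text
time_s: 68.25
tcp_pos: [0.4224, 0.3545, 0.2375]
ee_rot: [[-0.993, -0.121, 0.001], [-0.121, 0.993, 0.001], [-0.001, 0.001, -1.0]]
wrist_force: [0.0, 0.0, 0.4]
gripper_width: 0.644
gripper_force: 0.0
```

Emit:
jog_arm(
  increments=[
    [0,0,0.8,0],
    [0,0,0.8,0],
    [0,0,0.5,0],
    [0,0,0.4,0],
    [0,0,0,0],
    [0,0,0,0],
  ],
)

```text
time_s: 68.85
tcp_pos: [0.4222, 0.3544, 0.1871]
ee_rot: [[-0.993, -0.121, 0.001], [-0.121, 0.993, 0.001], [-0.001, 0.001, -1.0]]
wrist_force: [-0.4, -1.0, 0.4]
gripper_width: 0.64
gripper_force: 0.0
```

Emit:
jog_arm(
  increments=[
    [0,0,0,0],
    [0,0,0,0],
    [0,0,0,0],
    [0,0,0,0],
    [0,0,0,0],
    [0,0,0,0],
  ],
  grip=10,
)

```text
time_s: 69.45
tcp_pos: [0.4221, 0.3543, 0.1867]
ee_rot: [[-0.993, -0.121, 0.0], [-0.121, 0.993, 0.0], [-0.0, 0.0, -1.0]]
wrist_force: [-0.5, 0.4, 1.8]
gripper_width: 0.295
gripper_force: 30.0
```

Emit:
jog_arm(
  increments=[
    [0,0,-0.5,0],
    [0,0,-1,0],
    [0,0,-1,0],
    [0,0,-1,0],
    [0,0,-1,0],
    [0,0,-1,0],
    [0,0,-1,0],
    [0,0,-0.5,0],
    [0,0,0,0],
  ],
)

```text
time_s: 70.35
tcp_pos: [0.422, 0.3541, 0.3278]
ee_rot: [[-0.993, -0.121, 0.001], [-0.121, 0.993, 0.002], [-0.002, 0.002, -1.0]]
wrist_force: [-0.2, 0.1, -4.0]
gripper_width: 0.297
gripper_force: 30.0
```

```bash
python3 - <<'E'
from h import *
s=sense()
print(s['gripper_width'],s['gripper_force'],s['wrist_force'],s['tcp_pos'],rel(s,(.5034,-.0155,.0525),88.2))
E
```

```text
0.29689081078846963 29.99694289639592 [-0.18449507  0.09278397 -3.9688516 ] [0.42199063 0.35407522 0.32778019] turn rows -17.73 (deg -81.3, j6 -140) then xyz rows [18.34, -4.65, 5.59]
```

Emit:
jog_arm(
  increments=[
    [0,0,0,-1],
    [0,0,0,-1],
    [0,0,0,-1],
    [0,0,0,-1],
    [0,0,0,-1],
    [0,0,0,-1],
    [0,0,0,-1],
    [0,0,0,-1],
    [0,0,0,-1],
  ],
)

```text
time_s: 71.25
tcp_pos: [0.4216, 0.3536, 0.3247]
ee_rot: [[-0.665, -0.747, -0.003], [-0.747, 0.665, -0.003], [0.004, 0.0, -1.0]]
wrist_force: [0.5, 0.1, -3.9]
gripper_width: 0.298
gripper_force: 30.0
```

Emit:
jog_arm(
  increments=[
    [0,0,0,-1],
    [0,0,0,-1],
    [0,0,0,-1],
    [0,0,0,-1],
    [0,0,0,-1],
    [0,0,0,-1],
    [0,0,0,-1],
    [0,0,0,-1],
    [0,0,0,-0.73],
  ],
)

```text
time_s: 72.15
tcp_pos: [0.4216, 0.3537, 0.3247]
ee_rot: [[-0.029, -1.0, -0.003], [-1.0, 0.029, -0.003], [0.003, 0.003, -1.0]]
wrist_force: [-0.0, 0.6, -3.1]
gripper_width: 0.298
gripper_force: 30.0
```

Emit:
jog_arm(
  increments=[
    [0.965,-0.245,0,0],
    [0.965,-0.245,0,0],
    [0.965,-0.245,0,0],
    [0.965,-0.245,0,0],
    [0.965,-0.245,0,0],
    [0.965,-0.245,0,0],
    [0.965,-0.245,0,0],
    [0.965,-0.245,0,0],
    [0.965,-0.245,0,0],
  ],
)

```text
time_s: 73.05
tcp_pos: [0.4602, 0.1767, 0.326]
ee_rot: [[-0.033, -0.999, -0.002], [-0.999, 0.033, -0.001], [0.001, 0.002, -1.0]]
wrist_force: [0.1, -1.0, -3.9]
gripper_width: 0.297
gripper_force: 30.0
```

Emit:
jog_arm(
  increments=[
    [0.965,-0.245,0,0],
    [0.965,-0.245,0,0],
    [0.965,-0.245,0,0],
    [0.965,-0.245,0,0],
    [0.965,-0.245,0,0],
    [0.965,-0.245,0,0],
    [0.965,-0.245,0,0],
    [0.965,-0.245,0,0],
    [0.965,-0.245,0,0],
    [0.965,-0.245,0,0],
  ],
)

```text
time_s: 74.05
tcp_pos: [0.5026, -0.0174, 0.3259]
ee_rot: [[-0.033, -0.999, -0.002], [-0.999, 0.033, -0.0], [0.0, 0.002, -1.0]]
wrist_force: [0.0, -0.4, -3.3]
gripper_width: 0.294
gripper_force: 30.0
```

Emit:
jog_arm(
  increments=[
    [0,0,0,0],
    [0,0,0,0],
    [0,0,0,0],
  ],
)

```text
time_s: 74.35
tcp_pos: [0.503, -0.0155, 0.3263]
ee_rot: [[-0.032, -0.999, -0.001], [-0.999, 0.032, 0.0], [-0.0, 0.001, -1.0]]
wrist_force: [1.3, -0.0, -4.2]
gripper_width: 0.295
gripper_force: 30.0
```

```bash
python3 - <<'E'
from h import *
s,im=wcap('w16.png')
print(s['gripper_width'],s['gripper_force'],s['tcp_pos'],rel(s,(.5034,-.0155,.053),88.2))
print(objs(s,'spindle_1',s['tcp_pos'][2]-.1635-.009))
E
```

```text
0.294797916480422 29.997112727724016 [ 0.50304959 -0.0155038   0.32628953] turn rows -0.01 (deg -0.0, j6 -19) then xyz rows [-0.0, -0.02, 5.49]
[(0.89, [0.4693, -0.0485], [0.062, 0.018], 88.7, 3586), (0.74, [0.5668, -0.0576], [0.048, 0.021], 86.8, 3218), (0.63, [0.5999, -0.0523], [0.062, 0.024], 88.8, 3472), (0.61, [0.5021, -0.0315], [0.096, 0.028], 87.9, 8145), (0.42, [0.6403, -0.0601], [0.05, 0.019], 88.5, 2209)]
```

Emit:
jog_arm(
  increments=[
    [0,-0.02,0.95,0],
    [0,0,0.95,0],
    [0,0,0.95,0],
    [0,0,0.95,0],
    [0,0,0.75,0],
    [0,0,0.5,0],
    [0,0,0.44,0],
    [0,0,0,0],
    [0,0,0,0],
  ],
)

```text
time_s: 75.35
tcp_pos: [0.5043, -0.0151, 0.217]
ee_rot: [[-0.031, -1.0, 0.001], [-1.0, 0.031, 0.0], [-0.0, -0.001, -1.0]]
wrist_force: [-0.3, -0.4, -4.1]
gripper_width: 0.296
gripper_force: 29.9
```

Emit:
jog_arm(
  increments=[
    [0,0,0,0],
    [0,0,0,0],
    [0,0,0,0],
    [0,0,0,0],
    [0,0,-0.4,0],
    [0,0,-0.6,0],
    [0,0,-1,0],
    [0,0,-1,0],
    [0,0,-1,0],
    [0,0,-1,0],
  ],
  grip=35,
)

```text
time_s: 76.35
tcp_pos: [0.5038, -0.0154, 0.3183]
ee_rot: [[-0.031, -1.0, 0.001], [-1.0, 0.031, 0.0], [-0.0, -0.001, -1.0]]
wrist_force: [0.3, 0.5, 0.0]
gripper_width: 0.404
gripper_force: 0.0
```

Emit:
jog_arm(
  increments=[
    [-0.8,-0.8,-1,0],
    [-1,-1,-1,0],
    [-1,-1,-0.8,0],
    [-0.2,-0.2,-1,0],
    [0,0,0,0],
    [0,0,0,0],
  ],
)

```text
time_s: 76.95
tcp_pos: [0.5653, 0.0426, 0.3929]
ee_rot: [[-0.032, -1.0, 0.0], [-1.0, 0.032, 0.001], [-0.001, -0.0, -1.0]]
wrist_force: [-1.0, -0.2, -0.4]
gripper_width: 0.402
gripper_force: 0.0
```

```bash
python3 - <<'E'
from h import *
s,im=wcap('w17.png')
print(s['gripper_width'],s['gripper_force'],s['tcp_pos'],s['joints'][5])
print(objs(s,'spindle_1',.042))
a=eyes.capture('scene');b=eyes.capture('side')
for c in('scene','side'):
  for n in('start_top','console','rod_1'): print(c,n,[(np.round(d['centre'],3).tolist(),round(d['conf'],2)) for d in eyes.spot_in(c,n)])
f=lambda im,x,y,w,h,k:cv2.resize(im[y:y+h,x:x+w],None,fx=k,fy=k,interpolation=cv2.INTER_CUBIC)
A=f(a,160,195,230,130,3);B=f(b,230,205,200,130,3)
can=np.zeros((390*2,690,3),np.uint8);can[:390]=A;can[390:,:600]=B
cv2.imwrite('pics/c1.png',cv2.resize(can,(530,600)))
E
```

```text
0.40208873310707494 0.0 [0.56533127 0.04261376 0.39288127] -22.47265785885789
[(0.95, [0.4464, -0.0136], [0.132, 0.035], 88.5, 3190), (0.87, [0.503, -0.0137], [0.133, 0.032], 89.0, 3304), (0.71, [0.6715, -0.0193], [0.134, 0.035], 87.6, 3251), (0.69, [0.6157, -0.0165], [0.132, 0.03], 87.0, 3257), (0.63, [0.559, -0.0164], [0.132, 0.027], 88.5, 3123)]
scene start_top [([0.618, -0.303, 0.069], 0.58)]
scene console [([0.631, -0.292, 0.047], 0.81), ([0.606, -0.028, 0.006], 0.36)]
scene rod_1 [([0.474, -0.318, 0.021], 0.84), ([0.425, -0.322, 0.015], 0.76), ([0.628, -0.294, 0.044], 0.59)]
side start_top [([0.612, -0.311, 0.076], 0.71), ([0.544, -0.071, 0.023], 0.57)]
side console [([0.606, -0.326, 0.054], 0.92)]
side rod_1 [([0.472, -0.328, 0.018], 0.79), ([0.417, -0.33, 0.015], 0.75), ([0.609, -0.035, 0.047], 0.48)]
```

View pics/c1.png

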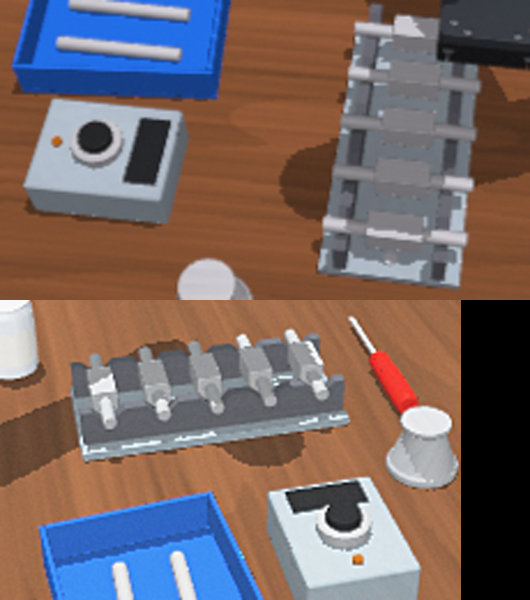

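All five notch pairs hold a level spindle, and both rods are in the crate. Next is the button.

Emit:
jog_arm(
  increments=[
    [0.98,-0.18,0,0],
    [0.98,-0.18,0,0],
    [0.98,-0.18,0,0],
    [0.98,-0.18,0,0],
    [0.98,-0.18,0,0],
    [0.98,-0.18,0,0],
    [0.98,-0.18,0,0],
  ],
  grip=0,
)

```text
time_s: 78.15
tcp_pos: [0.5868, -0.096, 0.3927]
ee_rot: [[-0.031, -1.0, -0.0], [-1.0, 0.031, -0.0], [0.0, 0.0, -1.0]]
wrist_force: [0.2, -0.2, -0.1]
gripper_width: 0.009
gripper_force: 0.0
```

Emit:
jog_arm(
  increments=[
    [0.98,-0.18,0,0],
    [0.98,-0.18,0,0],
    [0.98,-0.18,0,0],
    [0.98,-0.18,0,0],
    [0.98,-0.18,0,0],
    [0.98,-0.18,0,0],
    [0.98,-0.18,0,0],
    [0,0,0,0],
    [0,0,0,0],
  ],
)

```text
time_s: 79.05
tcp_pos: [0.6075, -0.2333, 0.3923]
ee_rot: [[-0.032, -0.999, -0.001], [-0.999, 0.032, 0.0], [-0.0, 0.001, -1.0]]
wrist_force: [0.8, -1.1, 0.0]
gripper_width: 0.004
gripper_force: 0.0
```

```bash
python3 - <<'E'
from h import *
s,im=wcap('w18.png')
print(s['tcp_pos'],[(np.round(d['centre'],3).tolist(),round(d['conf'],2)) for d in eyes.spot_in('wrist','start_top')])
def dark(im,c,rad):
    g=im.max(2).astype(int);n,l,st,ce=cv2.connectedComponentsWithStats((g<70).astype(np.uint8))
    return [(ce[i].round(1).tolist(),st[i].tolist()) for i in range(1,n) if st[i,4]>20 and np.hypot(*(ce[i]-c))<rad]
q=wproj(s,(.614,-.306,.07));print('exp',q,dark(im,q,40))
for c in('scene','side'):
    m=eyes.capture(c);q=proj(c,(.614,-.306,.07));print(c,q,dark(m,q,18))
E
```

```text
[ 0.60746613 -0.23330563  0.39232213] [([0.614, -0.303, 0.074], 0.6), ([0.446, -0.322, 0.002], 0.38), ([0.427, -0.069, 0.013], 0.33)]
exp [297.64081087 142.83484081] []
scene [198.62951953 253.16346371] [([200.9, 254.1], [194, 248, 15, 14, 167])]
side [378.79000651 297.13343173] [([373.6, 292.7], [354, 284, 35, 21, 446])]
```

View pics/w18.png

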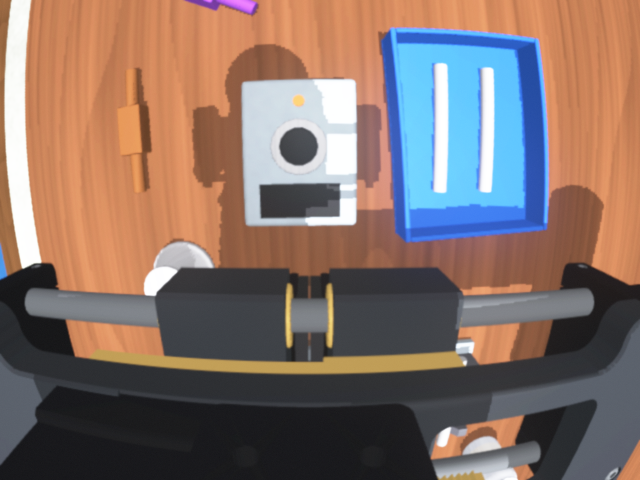

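The button is the black disc at (298,146), and both rods lie in the crate.

```bash
python3 - <<'E'
from h import *
s=sense()
(o1,d1),(o2,d2)=wray(s,(298.3,146)),ray('scene',(200.9,254.1))
t=np.linalg.lstsq(np.c_[d1,-d2],o2-o1,rcond=None)[0];p,q=o1+d1*t[0],o2+d2*t[1];print(p.round(4),q.round(4))
print(wplanes(s,[(298.3,146)],.07),rel(s,(*((p+q)/2)[:2],((p+q)/2)[2]+.018)))
E
```

```text
[ 0.6141 -0.3026  0.0665] [ 0.6138 -0.3019  0.0665]
[[ 0.61401952 -0.30250647]] turn rows 0.00 (deg 0.0, j6 5) then xyz rows [3.48, -0.43, 7.25]
```

Emit:
jog_arm(
  increments=[
    [0.87,-0.11,0,0],
    [0.87,-0.11,0,0],
    [0.87,-0.11,0,0],
    [0.87,-0.1,0,0],
    [0,0,0.9,0],
    [0,0,0.9,0],
    [0,0,0.9,0],
    [0,0,0.9,0],
    [0,0,0,0],
    [0,0,0,0],
  ],
)

```text
time_s: 80.25
tcp_pos: [0.6141, -0.304, 0.3207]
ee_rot: [[-0.032, -0.999, -0.0], [-0.999, 0.032, -0.0], [0.0, 0.0, -1.0]]
wrist_force: [0.6, 0.4, 0.6]
gripper_width: 0.003
gripper_force: 0.0
```

Emit:
jog_arm(
  increments=[
    [0,0,0.8,0],
    [0,0,0.8,0],
    [0,0,0.7,0],
    [0,0,0.4,0],
    [0,0,0,0],
    [0,0,0,0],
    [0,0,0,0],
  ],
)

```text
time_s: 80.95
tcp_pos: [0.6143, -0.3031, 0.2678]
ee_rot: [[-0.031, -1.0, 0.002], [-1.0, 0.031, -0.001], [0.001, -0.002, -1.0]]
wrist_force: [-0.3, -0.0, -0.4]
gripper_width: 0.007
gripper_force: 0.0
```

Emit:
jog_arm(
  increments=[
    [0,0,0.2,0],
    [0,0,0,0],
    [0,0,0,0],
  ],
)

```text
time_s: 81.25
tcp_pos: [0.614, -0.3029, 0.2628]
ee_rot: [[-0.031, -1.0, -0.0], [-1.0, 0.031, -0.0], [0.0, 0.0, -1.0]]
wrist_force: [1.0, 0.0, -0.7]
gripper_width: 0.005
gripper_force: 0.0
```

Emit:
jog_arm(
  increments=[
    [0,0,0.2,0],
    [0,0,0,0],
    [0,0,0,0],
  ],
)

```text
time_s: 81.55
tcp_pos: [0.614, -0.3029, 0.2585]
ee_rot: [[-0.031, -1.0, -0.0], [-1.0, 0.031, 0.0], [-0.0, 0.0, -1.0]]
wrist_force: [-1.6, -0.7, -0.1]
gripper_width: 0.003
gripper_force: 0.0
```

Tips are now at 76 mm, still with no contact.

Emit:
jog_arm(
  increments=[
    [0,0,0.2,0],
    [0,0,0.1,0],
    [0,0,0,0],
    [0,0,0,0],
  ],
)

```text
time_s: 81.95
tcp_pos: [0.6142, -0.303, 0.2532]
ee_rot: [[-0.031, -1.0, 0.001], [-1.0, 0.031, -0.0], [0.0, -0.001, -1.0]]
wrist_force: [-0.3, -0.3, 1.7]
gripper_width: 0.008
gripper_force: 1.1
```

Emit:
jog_arm(
  increments=[
    [0,0,0.15,0],
    [0,0,0,0],
    [0,0,0,0],
  ],
)

```text
time_s: 82.25
tcp_pos: [0.6142, -0.303, 0.2502]
ee_rot: [[-0.031, -1.0, 0.001], [-1.0, 0.031, -0.0], [0.0, -0.001, -1.0]]
wrist_force: [0.5, 0.5, 4.0]
gripper_width: 0.005
gripper_force: 2.0
```

Emit:
jog_arm(
  increments=[
    [0,0,0.15,0],
    [0,0,0,0],
    [0,0,0,0],
  ],
)

```text
time_s: 82.55
tcp_pos: [0.6142, -0.3029, 0.2486]
ee_rot: [[-0.031, -1.0, 0.001], [-1.0, 0.031, -0.001], [0.001, -0.001, -1.0]]
wrist_force: [-0.9, 2.0, 9.8]
gripper_width: 0.007
gripper_force: 4.9
```

Emit:
jog_arm(
  increments=[
    [0,0,0.1,0],
    [0,0,0,0],
    [0,0,0,0],
  ],
)

```text
time_s: 82.85
tcp_pos: [0.6142, -0.3029, 0.2485]
ee_rot: [[-0.03, -1.0, 0.002], [-1.0, 0.03, -0.002], [0.001, -0.002, -1.0]]
wrist_force: [-4.4, 4.1, 15.7]
gripper_width: 0.004
gripper_force: 8.2
```

The force rises with no more travel, so the button is on its stop. I let it go, back away and check.

Emit:
jog_arm(
  increments=[
    [0,0,0,0],
    [0,0,-0.4,0],
    [0,0,-0.8,0],
    [0,0,-1,0],
    [0,0,-1,0],
    [0,0,-1,0],
    [0,0,-1,0],
    [-1,0,-1,0],
    [-1,0,-1,0],
    [0,0,0,0],
  ],
)

```text
time_s: 83.85
tcp_pos: [0.6157, -0.2614, 0.3912]
ee_rot: [[-0.029, -1.0, 0.004], [-1.0, 0.029, -0.001], [0.001, -0.004, -1.0]]
wrist_force: [0.5, 0.7, 0.2]
gripper_width: 0.005
gripper_force: 0.0
```

```bash
python3 - <<'E'
from h import *
s=sense();print(s['time_s'],s['tcp_pos'],s['wrist_force'])
a=eyes.capture('scene');eyes.capture('side')
for c in('scene','side'):
  for n in('spindle_1','rod_1','reducer_1','tin','screwdriver'): print(c,n,[(np.round(d['centre'],3).tolist(),round(d['conf'],2)) for d in eyes.spot_in(c,n)])
cv2.imwrite('pics/end.png',a)
E
```

```text
83.85 [ 0.61566987 -0.26142612  0.39117193] [0.53311362 0.7213258  0.1758033 ]
scene spindle_1 [([0.567, -0.016, 0.05], 0.97), ([0.791, -0.332, 0.019], 0.97), ([0.619, -0.021, 0.047], 0.86), ([0.45, -0.016, 0.047], 0.84), ([0.506, -0.016, 0.046], 0.74), ([0.673, -0.023, 0.05], 0.68), ([0.714, -0.477, 0.021], 0.63)]
scene rod_1 [([0.477, -0.285, 0.021], 0.61), ([0.619, -0.302, 0.071], 0.43), ([0.598, -0.016, 0.009], 0.17)]
scene reducer_1 [([0.761, -0.174, 0.038], 0.69), ([0.727, 0.247, 0.038], 0.66), ([0.595, -0.021, 0.012], 0.51), ([0.565, -0.014, 0.051], 0.18)]
scene tin [([0.38, 0.124, 0.075], 0.74)]
scene screwdriver [([0.774, -0.027, 0.021], 0.84), ([0.589, -0.021, 0.009], 0.31)]
side spindle_1 [([0.782, -0.343, 0.02], 0.91), ([0.608, -0.034, 0.047], 0.81), ([0.558, -0.028, 0.051], 0.8), ([0.668, -0.036, 0.049], 0.7), ([0.449, -0.037, 0.05], 0.64), ([0.705, -0.485, 0.019], 0.64)]
side rod_1 [([0.472, -0.331, 0.019], 0.87), ([0.416, -0.328, 0.021], 0.61)]
side reducer_1 [([0.74, -0.198, 0.032], 0.8)]
side tin [([0.362, 0.102, 0.056], 0.83)]
side screwdriver [([0.764, -0.047, 0.021], 0.81)]
```

View pics/end.png

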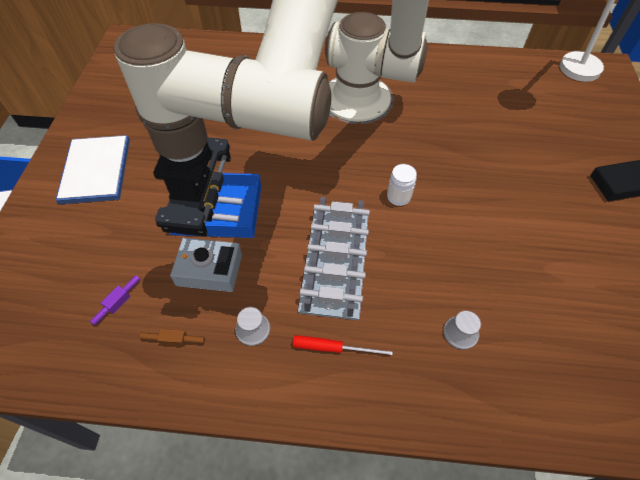

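All five spindles are seated at (340,208) to (331,295), and the rods are in the crate at (228,210). The bystanders have not moved, and the button has sprung back. I hand the job in.

```bash
python3 -c "
from station import r
print(r.finish_job())"
```

```text
the job is handed in; nothing more can be done
None
```

The job is handed in: both rods are in the blue crate, all five spindles are seated, and the start button was pressed to its stop and released, with the reducers, screwdriver and tin undisturbed.

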